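# Calibrate a swatch reader and load it with dyed swatches

### The arm

A 6-joint arm with a two-finger parallel gripper is mounted at the origin on the work surface. World frame = base frame: x ahead of the robot, y to its left, z up, the work surface at z = 0. Lengths are in m, angles in rad, forces in N, time in s.
With the tool pointing down it reaches from about 0.4 to 0.825 m from the base axis. Payload 7 kg.
Tool frame: the origin (TCP) lies on the centre line of the jaws, within the pads' length; the fingertips stand 14 mm ahead of it and the grasp point (between the pads) lies 5 mm behind it; z points along the fingers, y is the line along which they close (so a half turn about z gives the same grasp; the last joint's range is limited). The gripper opens to 88 mm and grips with 3 to 60 N. Pads are 19 mm wide; open, the fingers measure 130 mm over their backs; the gripper's body (78 mm by 193 mm) begins 47 mm behind the grasp point.
Start: joints at [-0.889, 0.359, 0.012, 0, -1.224, -0.288], TCP at [0.259, -0.623, 0.241] pointing down, gripper open.
Joint ranges: [-3.07, 3.07], [-1.43, 2.12], [-1.02, 1.25], [-3.03, 1.67], [-3.05, -0], [-3.03, 3.03]. Speed limits (rad/s): [2.39, 2.39, 3.01, 3.14, 3.14, 3.14].

### API

Orientations are given as [roll, pitch, yaw] about the fixed x, y, z axes, in that order (R = Rz(yaw) Ry(pitch) Rx(roll)).
In Python, from station import arm gives the robot as it stands.
- The arm moves only by the tool move_arm, never from a script. Its argument "rows" is a list of rows, each an object with "translation": the shift along the tool's x, y, z in cm, a list of three; "rot": the turn, a rotation vector about the tool's x, y, z in degrees, a list of three; "hand": the closure, from 0 (fully open) to 1 (shut). A call has 1 to 8 rows; each row is the pose to reach, as a shift and turn from the pose commanded when the call began, along the tool's axes at that moment; what a row does not reach only later rows make up. A row lasts 1/12 s, in which the tool goes at most 41.7 mm and 7.16 degrees, less where a joint would pass 70% of its speed; a pose out of reach is approached as far as the arm can. A call with a gripper value outside its range is refused whole. The fingers move at their own pace and stop on an object; "squeeze" is the grip in N (left out, the last holds). Time passes only in rows, so rows that repeat a pose let the fingers close. It gives the time, the measured TCP pose, the force, the opening and the grip force at its end, in the units of the state.
- arm.get_state(): the state, without advancing time (a new reading comes with each control period).
- arm.grab_frame(name): name is "scene" or "side" or "wrist"; returns (picture, depth): 400x640x3 uint8, red, green, blue; 400x640 float32, m along the optical axis (not along the pixel's ray), 0 where there is no reading.
- arm.camera_params(name): a dict with "vfov" (degrees; the focal length in pixels is half the picture's height over the tangent of half this angle, whatever the lens; pixels are square), "cx", "cy" (the principal point, pixels), "position" and "orientation" of the camera in the world; the wrist camera has in their place "tool_from_camera" (4x4, takes a point from camera to tool coordinates, whose origin is the TCP and whose axes are the flange's). Camera axes: x right, y down, z forward; pixel columns grow to the right and rows downward; lengths in m; the calibration is good to about 2 mm. The wrist camera is an equidistant fisheye: a pixel r from the principal point sees the ray r / f radians off the axis. A picture is of the moment at which its call begins: read the wrist's pose just before it. camera_params takes no time and is no camera call.
- arm.job_done(): hands the job in; it is judged then, once.
Trained networks look in the newest picture that a camera, given by its name, has taken for a name from the list of things; names that differ only in an ending like _2 or _b are one class to them, and where a whole thing is asked for, a point or a joint stands for the part that bears it (a point fixed in the world has none). Each returns a list of dicts, best first, with "p" (0 to 1); they miss things now and then, are a little off and sometimes report something else, mostly with a low value. They report only what shows in the picture. A call takes as long as a camera call. They do not tell look-alikes from the thing itself.
- arm.search_frame(label, camera): "point" ([x, y, z] in m, in the coordinates of the camera as it stood for that picture, good to about 4 mm: the middle of the surface that is visible of it).
- arm.pinpoint(label, camera): "point" ([x, y, z] in m, in the coordinates of the camera as it stood for that picture, good to about 4 mm: a listed point, or the origin of a listed thing).
The state is a dict: "t": time; "q": joint angles; "qd": joint speeds; "joint_efforts": joint torques, N m; "eef_pos": TCP position; "ee_rot": TCP orientation; "force": force on the tool from outside, world axes, zero at the start; "moment": the same for the moment, N m; "width": finger opening in m; "gripper_force": force on a finger pad.
Only numpy, scipy, OpenCV 4.12 (cv2) and the standard library are available. Lean on these libraries where they do the work, as an engineer would, in place of code of your own. Each camera call takes 0.05 s, during which the arm holds its last target. There are 200 camera calls.

### The job

Calibrate the swatch reader: swing its reading arm in over the carrier up to the stop, then, with the knurled thumbwheel rolled to 3 in its window, bring the carrier's round reference tile centrally under the arm's pointer and let it stand for a second, and after that do the same for the square tile with the wheel on 5. Then swing the arm fully clear to its other stop and set every swatch board from the bench flat in a nest of its own on the carrier, the long way along the nest. Leave the wheel on 5, and do not disturb the jars and the bottle standing around.

Things in the scene. Friction and masses are not known exactly. Their poses are not given: they have to be found in the camera images.
- reader: the swatch reader's fixed base, a pale slab 250 (x) x 350 (y) x 20 mm on the bench, carrying crossed slides with the carrier on top, and at its right rear a post with the reading arm. Origin: on the bench under the middle of the slides. +x points away from the robot and +y to the left at yaw 0; its yaw varies by up to 0.2 rad
- saddle (a joint): y slide of the carrier: displacement along the reader's +y in m, -0.07 to 0.07, 0 in the middle; it stays where it is left (about 1.5 N to move)
- carrier (a joint): x slide of the carrier: displacement along the reader's +x in m, -0.035 to 0.035, 0 in the middle; it stays where it is left (about 1.5 N to move). The carrier is a grey metal plate 205 (x) x 204 (y) mm whose top is 49 mm above the bench; both slides move together when its knob is dragged
- carrier_knob (a point): centre of the top of the carrier's upright black knob (22 mm diameter, its grip 34 mm high below this point on a thinner stem, top 105 mm above the bench), at the middle of the carrier's near edge; its axes are the reader's (x away from the robot at yaw 0)
- round_tile (a point): centre of the top of the round white reference tile (30 mm diameter, 3 mm high, small black centre dot) at the carrier's far left; 170 mm ahead and 55 mm left of the carrier's knob; its axes are the reader's (x away from the robot at yaw 0)
- square_tile (a point): centre of the top of the square white reference tile (26 mm, 3 mm high, small black centre dot) at the carrier's far right; 142 mm ahead and 55 mm right of the carrier's knob; its axes are the reader's (x away from the robot at yaw 0)
- nest0 (a point): floor centre (49 mm above the bench) of the right-hand nest: one of three nests side by side in y, 62 mm apart, each 90 mm (x) x 56 mm (y) inside, bounded by black ridges 6 mm wide and 5 mm high; its axes are the reader's (x away from the robot at yaw 0)
- nest1 (a point): floor centre of the middle nest, like nest0
- nest2 (a point): floor centre of the left-hand nest, like nest0
- read_arm (a joint): swing of the reading arm about its upright hinge, rad: 0 = over the carrier, against the stop, the arm reaching along the reader's +y; it grows as the arm swings towards the reader's +x (clockwise from above) to 1.5 = fully clear, against the other stop. It stays where it is left; about 1.5 N at the knob moves it
- hinge (a point): the arm's hinge axis (upright), at the underside of the arm, 86 mm above the bench; its axes are the reader's (x away from the robot at yaw 0)
- swing_knob (a point): centre of the top of the arm's upright black knob (22 mm diameter, 40 mm high, top 140 mm above the bench), 85 mm from the hinge along the arm; the axes turn with the arm, y along the arm from the hinge
- pointer (a point): tip of the pointer, a steel cone hanging from the arm's end 165 mm from the hinge, 62 mm above the bench (10 mm above the tiles)
- box: fixed program box with the thumbwheel, deck 46 mm above the bench; two low cheeks along the wheel reach 58 mm high, outer faces 18 mm either side of its middle. Origin: on the bench under the middle of the thumbwheel; +x away from the robot at yaw 0, yaw varies by up to 0.25 rad. The box is 130 mm long (x) and extends 40 mm to -y and 92 mm to +y, where the hood stands
- window (a point): centre of the reading window (32 mm in x, 44 in y) in the top of the box's hood, 103 mm above the bench, 67 mm to +y of the thumbwheel's middle. The hood (105 mm high with the window frame, from y = +42 to +92 mm, 104 mm long in x) covers a white drum bearing black numerals 0 to 7, upright as seen from the robot
- wheel_axis (a point): centre of the thumbwheel on its horizontal axis (along the box's y), 55 mm above the bench. The thumbwheel is a black knurled disc of 50 mm radius and 12 mm thickness, upright in the box's x-z plane; its upper part is free, top 105 mm above the bench. The numeral drum beside it turns with it
- wheel (a joint): turn of the thumbwheel in rad, from a stop at -0.1 to a stop at 5.6: the numeral n stands in the middle of the window at n x 0.785 (3 at 2.356, 5 at 3.927); it grows as the top of the wheel moves towards the robot (the box's -x). No detents; it stays where it is left (about 1.2 N at the rim turns it)
- board0: swatch board: cloth-covered wooden plate 80 x 48 x 10 mm with an upright grip bar 50 mm long (along x), 14 mm wide (y) and 30 mm high in the middle of its top (40 mm high in all); about 90 g. Origin: centre of the underside; x along the 80 mm. Two or three boards, all alike, are on the bench at the start; any may go in any nest, either way round
- board1: swatch board, like board0; may be absent
- board2: swatch board, like board0; may be absent
- jar_a: dye jar standing on the bench, 58 mm diameter, 75 mm high, origin at its foot; not to be disturbed
- jar_b: second dye jar, the same
- flask: white bottle standing on the bench, 72 mm diameter, 150 mm high, origin at its foot; not to be disturbed
Mind the look-alikes: they are no part of the job. Leave any blue look-alike of the board2 alone.

How it is judged:
By the outcome, as a careful person would: the job done as asked, in the order asked, and still so for the second after the job is handed in, with the robot touching nothing.
Of board0, board1, board2 only 2 to 3 are there at a start; the rules pass over those that are not, and their reading is None.
At some moment in a run one of board0, board1, board2 may be knocked a few centimetres aside while the robot is not near it.
Once in a run the grip may slacken for a moment while it holds something.
It also fails if it takes over 210 s, if anything falls off the work surface, if the arm or the gripper's body presses on something with over 40 N, if the wrist force passes 120 N, or if a joint passes its speed limit or range.

## Working session

There is one attempt and no reset: what is moved stays moved. The work goes in short steps, Python scripts to look and compute and a tool call to move; the robot and the scene stay as the last step left them, time stands still between calls to the robot, and variables do not carry over. Pictures are saved under pics/ and viewed, at most 14 in all, crops included, and the job is handed in when it is done.

Besides the shell and the picture viewer there is one more tool, called by a JSON object that holds its "method" and its "body". move_arm: Moves the arm, as the interface text tells. Its arguments: {"type":"object","properties":{"rows":{"type":"array","items":{"type":"object","properties":{"translation":{"type":"array","items":{"type":"number"}},"rot":{"type":"array","items":{"type":"number"}},"hand":{"type":"number"}}}},"squeeze":{"type":"number"}},"required":["rows"]}

```bash
ls; mkdir -p pics; cat > h.py <<'E'
import numpy as np, cv2
from station import arm
from scipy.spatial.transform import Rotation as R
def T_wc(name, st=None):
    p=arm.camera_params(name); T=np.eye(4)
    if name=='wrist':
        st=st or arm.get_state(); T[:3,:3]=rot(st['ee_rot']); T[:3,3]=st['eef_pos']
        return T@np.array(p['tool_from_camera'])
    o=np.array(p['orientation'],float)
    T[:3,:3]=rot(o); T[:3,3]=p['position']; return T
def rot(o):
    o=np.array(o,float)
    if o.shape==(3,3): return o
    if o.shape==(3,): return R.from_euler('xyz',o).as_matrix()
    return R.from_quat(o).as_matrix()
def w(T,p): return T[:3,:3]@np.array(p)+T[:3,3]
def save(img,f): cv2.imwrite('pics/'+f,img[:,:,::-1])
def find(label,cam,T,fn='pinpoint',pmin=0.2):
    return [(round(d['p'],2),np.round(w(T,d['point']),4).tolist(),px(cam,d['point'])) for d in getattr(arm,fn)(label,cam) if d['p']>=pmin]
def px(cam,p):
    c=arm.camera_params(cam); f=200/np.tan(np.radians(c['vfov']/2)); p=np.array(p)
    if cam=='wrist':
        r=np.hypot(p[0],p[1]); th=np.arctan2(r,p[2]); return (int(c['cx']+f*th*p[0]/r),int(c['cy']+f*th*p[1]/r))
    return (int(c['cx']+f*p[0]/p[2]),int(c['cy']+f*p[1]/p[2]))
E
python3 - <<'E'
from h import *
print(arm.get_state())
for c in ['scene','side','wrist']:
    print(c,arm.camera_params(c))
    T=T_wc(c); im,d=arm.grab_frame(c); save(im,c+'0.png'); np.save(c+'0.npy',d)
for c in ['scene','side']:
    T=T_wc(c)
    for l in ['reader','carrier_knob','round_tile','square_tile','nest1','hinge','swing_knob','pointer','box','window','wheel_axis','board0','jar_a','flask']:
        print(c,l,find(l,c,T))
E
```

```text
pics
{'t': 0.0, 'q': array([-8.88917065e-01,  3.59385521e-01,  1.10479480e-02, -3.58068266e-04,
       -1.22411346e+00, -2.88118890e-01]), 'qd': array([-4.28051537e-04,  1.69942254e-03, -1.68670287e-03,  1.15101960e-03,
       -9.60436023e-06,  7.99183507e-04]), 'joint_efforts': array([-8.32329042e-04, -5.82718527e+01,  2.93058944e+01,  6.99724227e+00,
        6.99079319e-03, -8.41330666e-05]), 'eef_pos': array([ 0.25877671, -0.62290675,  0.23961739]), 'ee_rot': array([ 3.13991050e+00, -1.47499303e-04, -2.74795410e+00]), 'force': array([-0.22825537,  0.24325581, -0.17586   ]), 'moment': array([-0.01866467,  0.01807881,  0.0658345 ]), 'gripper_force': 0.0, 'width': 0.08765959953791747}
scene {'vfov': 44.46871691995423, 'cx': 319.9238968017969, 'cy': 199.41763547112592, 'position': array([ 1.50325585, -0.40662975,  1.08763491]), 'orientation': array([-2.33683905, -0.00776508,  1.19121184])}
side {'vfov': 44.00827687777597, 'cx': 318.2156665555248, 'cy': 201.74812700237547, 'position': array([-0.30462933,  0.867242  ,  0.86614725]), 'orientation': array([-2.10505872, -0.00391606, -2.353
[... 2702 characters left out ...]
]
side pointer [(0.96, [0.7121, 0.1534, 0.0635], (245, 224))]
side box [(0.86, [0.5565, -0.1687, 0.0011], (356, 220))]
side window [(0.97, [0.5491, -0.0979, 0.1003], (344, 203))]
side wheel_axis [(0.59, [0.5613, -0.1701, 0.0605], (356, 204)), (0.21, [0.5529, -0.1003, 0.1031], (343, 201))]
side board0 [(0.79, [0.5663, -0.3285, 0.0008], (385, 202)), (0.63, [0.5039, -0.4085, 0.0038], (414, 199)), (0.56, [0.4027, -0.3087, 0.006], (421, 221)), (0.56, [0.6423, -0.4361, -0.0007], (387, 184)), (0.51, [0.5401, -0.5302, -0.0009], (425, 185))]
side jar_a [(0.88, [0.7556, -0.1086, -0.0011], (300, 205)), (0.86, [0.718, -0.206, 0.0023], (328, 198))]
side flask [(0.96, [0.6338, 0.4494, 0.003], (173, 300))]
```

View pics/scene0.png

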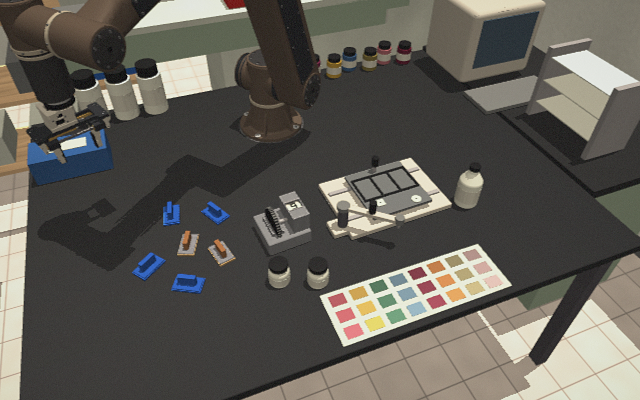

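```bash
python3 - <<'E'
import cv2
a=cv2.imread('pics/scene0.png')[190:310,120:300]
cv2.imwrite('pics/crop1.png',cv2.resize(a,None,fx=4.4,fy=4.4,interpolation=cv2.INTER_CUBIC)[:600,:800])
E
```

```text
(no output)
```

View pics/crop1.png

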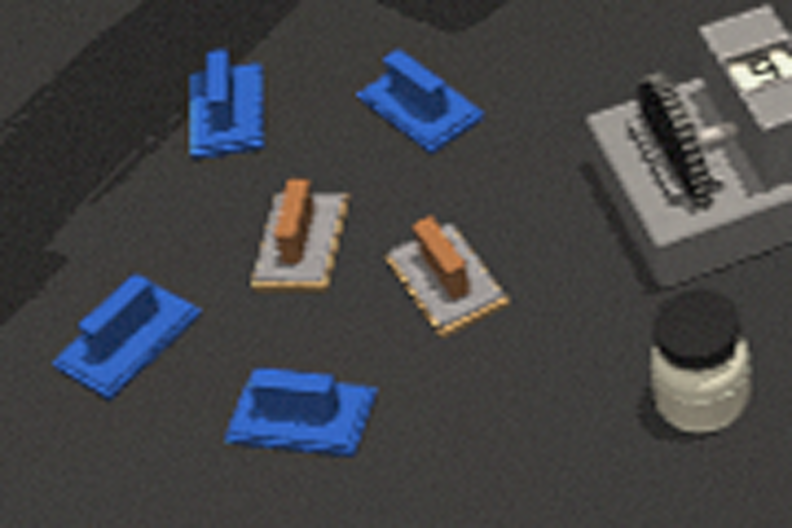

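View pics/side0.png

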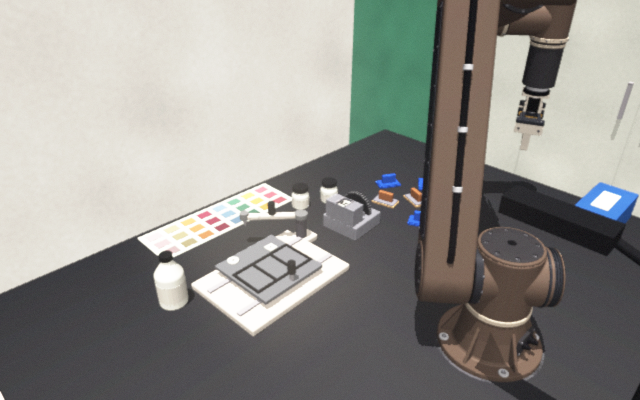

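Two real boards, with grey cloth and an orange bar: scene (219,253) and (187,246). The four blue ones at (149,268), (189,283), (172,215) and (215,214) are look-alikes, and the crop confirms this. The reading arm stands about halfway, with its knob at (372,202).

{"method": "move_arm", "body": {"rows": [{"translation": [-4,3.4,-2],"rot": [0,0,7],"hand": 0.3},{"translation": [-7,6,-3],"rot": [0,0,14],"hand": 0.3},{"translation": [-10,8.5,-4],"rot": [0,0,21.1],"hand": 0.3},{"translation": [-13,11,-4.5],"rot": [0,0,21.1],"hand": 0.3},{"translation": [-16,13.5,-4.5],"rot": [0,0,21.1],"hand": 0.3},{"translation": [-19,16,-4.5],"rot": [0,0,21.1],"hand": 0.3},{"translation": [-21.5,17.8,-4.5],"rot": [0,0,21.1],"hand": 0.3},{"translation": [-21.5,17.8,-4.5],"rot": [0,0,21.1],"hand": 0.3}]}}

```text
t: 2.22
eef_pos: [0.3917, -0.3722, 0.2864]
ee_rot: [-3.142, 0.002, -3.112]
force: [-0.2, -0.0, -0.2]
width: 0.0613
gripper_force: 0.0
```

{"method": "move_arm", "body": {"rows": [{"translation": [-2,3.6,-0.7],"rot": [0,0,0],"hand": 0.3},{"translation": [-4,7.2,-1.4],"rot": [0,0,0],"hand": 0.3},{"translation": [-6,10.8,-2.1],"rot": [0,0,0],"hand": 0.3},{"translation": [-8,14.4,-2.8],"rot": [0,0,0],"hand": 0.3},{"translation": [-10,18,-3.5],"rot": [0,0,0],"hand": 0.3},{"translation": [-12,21.6,-4.2],"rot": [0,0,0],"hand": 0.3},{"translation": [-13.5,24.4,-4.5],"rot": [0,0,0],"hand": 0.3},{"translation": [-13.5,24.4,-4.5],"rot": [0,0,0],"hand": 0.3}]}}

```text
t: 2.88
eef_pos: [0.5205, -0.125, 0.3312]
ee_rot: [3.141, 0.002, -3.112]
force: [0.1, -0.2, 0.7]
width: 0.0615
gripper_force: 0.0
```

```bash
python3 - <<'E'
from h import *
s=arm.get_state(); print(s['t'],s['eef_pos'],s['ee_rot'],s['width'])
T=T_wc('wrist',s); im,d=arm.grab_frame('wrist'); save(im,'w1.png')
for l in ['window','wheel_axis','box','carrier_knob','round_tile','square_tile','hinge','swing_knob','pointer','board0']: print(l,find(l,'wrist',T,pmin=.4))
E
```

```text
2.8833 [ 0.52045255 -0.12497982  0.33121867] [ 3.14108352e+00  1.94677251e-03 -3.11217270e+00] 0.06153434299289341
window [(0.82, [0.5489, -0.0976, 0.1074], (338, 189))]
wheel_axis [(0.92, [0.5612, -0.1664, 0.0542], (287, 185))]
box [(0.57, [0.5614, -0.1646, -0.0012], (291, 175))]
carrier_knob [(0.65, [0.4397, 0.2197, 0.101], (551, 124))]
round_tile [(0.62, [0.6084, 0.2749, 0.0531], (538, 219)), (0.55, [0.5565, -0.1693, 0.0541], (285, 182))]
square_tile [(0.63, [0.7518, -0.104, 0.0011], (325, 279))]
hinge [(0.96, [0.596, 0.0368, 0.0854], (429, 219))]
swing_knob []
pointer []
board0 [(0.91, [0.4015, -0.3096, 0.0024], (201, 76)), (0.75, [0.5006, -0.4086, -0.0], (150, 139)), (0.68, [0.6354, -0.434, 0.0035], (146, 213)), (0.59, [0.5647, -0.329, 0.0012], (194, 176)), (0.56, [0.5408, -0.5274, -0.0025], (102, 162))]
```

View pics/w1.png

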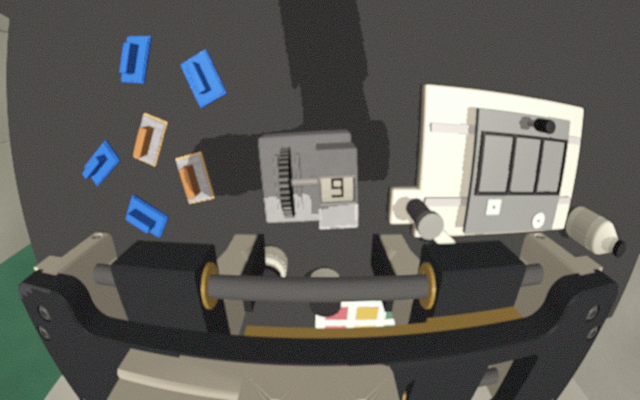

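The image shows the numeral near the window upside down. I'll check it later; first I go over the swing knob.

{"method": "move_arm", "body": {"rows": [{"translation": [-2.4,3.3,0.5],"hand": 0.3,"rot": [0,0,0]},{"translation": [-4.8,6.6,1.5],"hand": 0.3,"rot": [0,0,0]},{"translation": [-7.2,9.9,3],"hand": 0.3,"rot": [0,0,0]},{"translation": [-9.6,13.2,5],"hand": 0.3,"rot": [0,0,0]},{"translation": [-12,16.5,7.5],"hand": 0.3,"rot": [0,0,0]},{"translation": [-13.6,20,9.5],"hand": 0.3,"rot": [0,0,0]},{"translation": [-14.2,21.8,12],"hand": 0.3,"rot": [0,0,0]},{"translation": [-14.2,21.8,12],"hand": 0.3,"rot": [0,0,0]}]}}

```text
t: 4.1
eef_pos: [0.6533, 0.096, 0.2035]
ee_rot: [-3.14, -0.008, -3.114]
force: [-0.7, -1.5, -1.6]
width: 0.0612
gripper_force: 0.0
```

```bash
python3 - <<'E'
from h import *
s=arm.get_state(); print(s['t'],s['eef_pos'],s['ee_rot'],s['width'])
for c in ['scene','side','wrist']:
    T=T_wc(c,s); im,d=arm.grab_frame(c)
    for l in ['hinge','swing_knob','pointer']: print(c,l,find(l,c,T,pmin=.4))
a=cv2.imread('pics/w1.png')[120:235,255:370]
cv2.imwrite('pics/crop2.png',cv2.rotate(cv2.resize(a,None,fx=5,fy=5,interpolation=cv2.INTER_CUBIC),cv2.ROTATE_180))
E
```

```text
4.1 [0.65330977 0.09595241 0.2034853 ] [-3.1403227  -0.0079358  -3.11447654] 0.06118770889370435
scene hinge [(0.89, [0.6006, 0.0357, 0.0847], (343, 209))]
scene swing_knob [(0.64, [0.6546, 0.0966, 0.1404], (372, 202))]
scene pointer [(0.93, [0.7084, 0.1543, 0.0619], (396, 229)), (0.69, [0.5086, 0.2809, 0.0507], (401, 178))]
side hinge [(0.65, [0.5992, 0.032, 0.0849], (301, 217))]
side swing_knob [(0.96, [0.6577, 0.0999, 0.1427], (270, 201))]
side pointer [(0.97, [0.7099, 0.1532, 0.0646], (246, 224))]
wrist hinge [(0.58, [0.5956, 0.0405, 0.0809], (254, 127))]
wrist swing_knob [(0.9, [0.6551, 0.1074, 0.1324], (331, 215)), (0.7, [0.5577, -0.1626, -0.0075], (120, 97)), (0.44, [0.5199, 0.205, -0.0072], (414, 62))]
wrist pointer [(0.93, [0.7054, 0.1617, 0.0517], (377, 232))]
```

View pics/crop2.png

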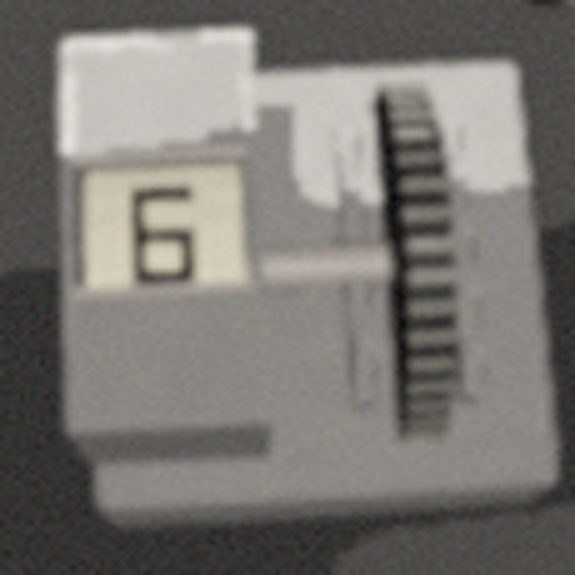

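The crop shows a 6 in the window, so reaching 3 takes about -2.36 rad. Now I grip the swing knob.

{"method": "move_arm", "body": {"squeeze": 12, "rows": [{"translation": [-0.2,0.1,3.5],"hand": 0.3,"rot": [0,0,0]},{"translation": [-0.2,0.1,7],"hand": 0.3,"rot": [0,0,0]},{"translation": [-0.2,0.1,8.5],"hand": 0.3,"rot": [0,0,0]},{"translation": [-0.2,0.1,8.5],"hand": 0.3,"rot": [0,0,0]},{"translation": [-0.2,0.1,8.5],"hand": 0.9,"rot": [0,0,0]},{"translation": [-0.2,0.1,8.5],"hand": 0.9,"rot": [0,0,0]},{"translation": [-0.2,0.1,8.5],"hand": 0.9,"rot": [0,0,0]},{"translation": [-0.2,0.1,8.5],"hand": 0.9,"rot": [0,0,0]}]}}

```text
t: 5.37
eef_pos: [0.6572, 0.0938, 0.1274]
ee_rot: [3.141, 0.003, -3.116]
force: [-0.3, -0.7, 0.1]
width: 0.0401
gripper_force: 0.0
```

{"method": "move_arm", "body": {"rows": [{"translation": [0,0,0],"hand": 0.9,"rot": [0,0,0]},{"translation": [0,0,0],"hand": 0.9,"rot": [0,0,0]}]}}

```text
t: 5.53
eef_pos: [0.6576, 0.0946, 0.1268]
ee_rot: [3.14, 0.004, -3.116]
force: [4.9, 9.4, -3.1]
width: 0.027
gripper_force: 4.2
```

{"method": "move_arm", "body": {"rows": [{"translation": [0,0,0],"hand": 0.95,"rot": [0,0,0]},{"translation": [0,0,0],"hand": 0.95,"rot": [0,0,0]},{"translation": [0.5,0.5,0],"hand": 0.95,"rot": [0,0,0]},{"translation": [1.1,0.9,0],"hand": 0.95,"rot": [0,0,0]},{"translation": [1.6,1.25,0],"hand": 0.95,"rot": [0,0,0]},{"translation": [2.2,1.6,0],"hand": 0.95,"rot": [0,0,0]},{"translation": [2.8,1.85,0],"hand": 0.95,"rot": [0,0,0]},{"translation": [3.3,2.1,0],"hand": 0.95,"rot": [0,0,0]}]}}

```text
t: 6.2
eef_pos: [0.6241, 0.1144, 0.1267]
ee_rot: [3.141, 0.004, -3.115]
force: [4.8, -1.4, 0.7]
width: 0.0213
gripper_force: 12.0
```

{"method": "move_arm", "body": {"rows": [{"translation": [0.6,0.17,0],"hand": 0.95,"rot": [0,0,0]},{"translation": [1.2,0.3,0],"hand": 0.95,"rot": [0,0,0]},{"translation": [1.8,0.4,0],"hand": 0.95,"rot": [0,0,0]},{"translation": [2.2,0.45,0],"hand": 0.95,"rot": [0,0,0]},{"translation": [2.2,0.45,0],"hand": 0.95,"rot": [0,0,0]},{"translation": [2.2,0.45,0],"hand": 0.95,"rot": [0,0,0]}]}}

```text
t: 6.7
eef_pos: [0.6009, 0.1185, 0.1266]
ee_rot: [3.14, 0.001, -3.115]
force: [0.0, 6.0, 7.5]
width: 0.0217
gripper_force: 12.0
```

{"method": "move_arm", "body": {"rows": [{"translation": [0.2,0,0],"hand": 0.95,"rot": [0,0,0]},{"translation": [0.4,0,0],"hand": 0.95,"rot": [0,0,0]},{"translation": [0.4,0,0],"hand": 0.95,"rot": [0,0,0]}]}}

```text
t: 6.95
eef_pos: [0.5975, 0.1187, 0.1266]
ee_rot: [3.14, 0.003, -3.115]
force: [1.7, 6.0, 6.3]
width: 0.0217
gripper_force: 12.0
```

{"method": "move_arm", "body": {"rows": [{"translation": [0.2,0,0],"hand": 0.95,"rot": [0,0,0]},{"translation": [0.3,0,0],"hand": 0.95,"rot": [0,0,0]},{"translation": [0.3,0,0],"hand": 0.95,"rot": [0,0,0]}]}}

```text
t: 7.2
eef_pos: [0.5947, 0.1188, 0.1266]
ee_rot: [3.14, 0.003, -3.115]
force: [2.2, 7.1, 5.1]
width: 0.0216
gripper_force: 12.0
```

{"method": "move_arm", "body": {"rows": [{"translation": [0.2,0,0],"hand": 0.95,"rot": [0,0,0]},{"translation": [0.4,0,0],"hand": 0.95,"rot": [0,0,0]},{"translation": [0.4,0,0],"hand": 0.95,"rot": [0,0,0]}]}}

```text
t: 7.45
eef_pos: [0.5906, 0.1187, 0.1266]
ee_rot: [3.139, 0.003, -3.115]
force: [2.6, 7.3, 6.0]
width: 0.0215
gripper_force: 12.0
```

```bash
python3 - <<'E'
from h import *
s=arm.get_state(); print(s['t'],s['eef_pos'],s['ee_rot'],s['width'],s['force'])
for c in ['scene','side','wrist']:
    T=T_wc(c,s); im,d=arm.grab_frame(c)
    if c!='scene':save(im,c+'2.png')
    for l in ['hinge','swing_knob','pointer','carrier_knob','round_tile','square_tile','nest1','reader']: print(c,l,find(l,c,T,pmin=.4))
E
```

```text
7.45 [0.59056711 0.11869741 0.12657928] [ 3.13949381e+00  2.73519535e-03 -3.11544006e+00] 0.021501909839273105 [2.63239692 7.25018475 5.96247104]
scene hinge [(0.79, [0.6036, 0.0356, 0.0844], (343, 209))]
scene swing_knob [(0.74, [0.5989, 0.1211, 0.1409], (371, 187))]
scene pointer [(0.66, [0.597, 0.1996, 0.0634], (392, 199))]
scene carrier_knob []
scene round_tile [(0.56, [0.6065, 0.2791, 0.0546], (416, 196))]
scene square_tile [(0.81, [0.5894, 0.1639, 0.0508], (380, 203))]
scene nest1 [(0.74, [0.5079, 0.2792, 0.053], (401, 177)), (0.56, [0.5095, 0.2172, 0.0507], (383, 183))]
scene reader [(0.68, [0.5232, 0.1995, 0.0002], (379, 198))]
side hinge [(0.82, [0.6032, 0.0308, 0.0848], (301, 216))]
side swing_knob [(0.72, [0.6004, 0.1173, 0.1398], (278, 212))]
side pointer [(0.97, [0.5986, 0.1956, 0.0639], (258, 246)), (0.43, [0.4443, 0.2177, 0.103], (289, 262))]
side carrier_knob [(0.67, [0.4449, 0.2174, 0.1031], (289, 262))]
side round_tile []
side square_tile [(0.68, [0.5862, 0.1619, 0.0516], (271, 246))]
side nest1 [(0.69, [0.5124, 0.1568, 0.0499], (290, 257)), (0.68, [0.511, 0.2804, 0
[... 191 characters left out ...]
[0.6006, 0.0327, 0.086], (192, 236)), (0.6, [0.5939, 0.2039, 0.0628], (428, 220))]
wrist swing_knob [(0.7, [0.5139, 0.2138, 0.0494], (446, 114)), (0.66, [0.5986, 0.1212, 0.1415], (320, 287))]
wrist pointer [(0.77, [0.5943, 0.1971, 0.0596], (418, 219))]
wrist carrier_knob [(0.59, [0.4404, 0.2175, 0.101], (487, 4))]
wrist round_tile [(0.55, [0.5961, 0.0352, 0.0843], (196, 229))]
wrist square_tile [(0.91, [0.5855, 0.1631, 0.0489], (374, 203))]
wrist nest1 [(0.94, [0.5142, 0.2149, 0.0525], (448, 115)), (0.77, [0.5124, 0.1569, 0.0457], (371, 106)), (0.72, [0.584, 0.1653, 0.0516], (377, 202)), (0.69, [0.5133, 0.2816, 0.0479], (516, 122))]
wrist reader [(0.55, [0.5238, 0.2007, 0.0017], (410, 120))]
```

View pics/wrist2.png

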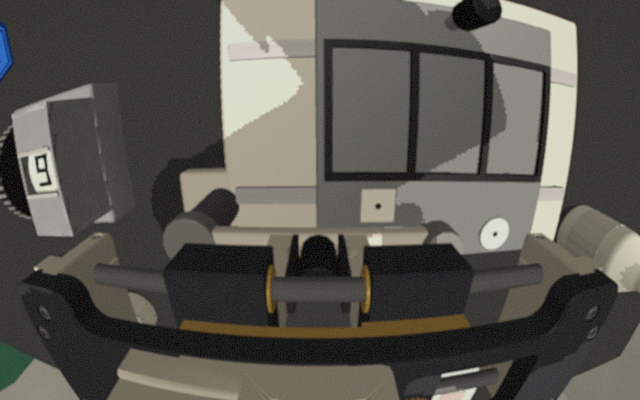

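The picture shows the arm over the carrier: knob near (320,270), hinge (192,236), pointer hidden at about (425,220). The pads slid on along the knob, so the arm is at its stop. I release it and go to the wheel.

{"method": "move_arm", "body": {"squeeze": 25, "rows": [{"translation": [-0.5,0,0],"hand": 0.55,"rot": [0,0,0]},{"translation": [-0.7,0,0],"hand": 0.5,"rot": [0,0,0]},{"translation": [-0.7,0,0],"hand": 0.5,"rot": [0,0,0]},{"translation": [-0.7,0,0],"hand": 0.5,"rot": [0,0,0]},{"translation": [-0.7,0,-3],"hand": 0.5,"rot": [0,0,0]},{"translation": [-0.7,0,-6],"hand": 0.5,"rot": [0,0,0]},{"translation": [-0.7,0,-9],"hand": 0.5,"rot": [0,0,0]},{"translation": [0,-2,-11],"hand": 0.6,"rot": [0,0,-3]}]}}

```text
t: 9.47
eef_pos: [0.5913, 0.0988, 0.2378]
ee_rot: [-3.142, 0.002, -3.063]
force: [1.3, -0.2, -0.2]
width: 0.0413
gripper_force: 0.0
```

{"method": "move_arm", "body": {"rows": [{"translation": [0.5,-4,0],"hand": 0.6,"rot": [0,0,-3.6]},{"translation": [1.5,-8,0],"hand": 0.6,"rot": [0,0,-3.6]},{"translation": [2.5,-12,0],"hand": 0.6,"rot": [0,0,-3.6]},{"translation": [3.5,-16,0],"hand": 0.6,"rot": [0,0,-3.6]},{"translation": [4.5,-20,0],"hand": 0.6,"rot": [0,0,-3.6]},{"translation": [5,-24,0],"hand": 0.6,"rot": [0,0,-3.6]},{"translation": [5,-26.8,0],"hand": 0.6,"rot": [0,0,-3.6]},{"translation": [5,-26.8,0],"hand": 0.6,"rot": [0,0,-3.6]}]}}

```text
t: 10.13
eef_pos: [0.5599, -0.1782, 0.2349]
ee_rot: [-3.141, -0.002, -3.005]
force: [0.2, 0.2, -0.0]
width: 0.0351
gripper_force: 0.0
```

```bash
python3 - <<'E'
from h import *
s=arm.get_state(); print(s['t'],s['eef_pos'],s['ee_rot'],s['width'],s['force'])
for c in ['scene','side','wrist']:
    T=T_wc(c,s); im,d=arm.grab_frame(c)
    save(im,c+'3.png'); np.save(c+'3.npy',d)
    for l in ['window','wheel_axis','box']+(['swing_knob','pointer','hinge'] if c!='wrist' else []): print(c,l,find(l,c,T,pmin=.4))
E
```

```text
10.1333 [ 0.55991413 -0.17824634  0.23492514] [-3.14120504e+00 -2.03241208e-03 -3.00507864e+00] 0.03506920253514826 [ 0.20533083  0.23277666 -0.0364463 ]
scene window [(0.9, [0.5521, -0.0952, 0.1054], (295, 204))]
scene wheel_axis [(0.62, [0.5536, -0.1653, 0.0543], (272, 223))]
scene box [(0.6, [0.5604, -0.1657, 0.0027], (274, 237))]
scene swing_knob [(0.6, [0.5985, 0.1212, 0.1409], (371, 187))]
scene pointer [(0.77, [0.6008, 0.1972, 0.0626], (392, 200))]
scene hinge [(0.8, [0.6009, 0.0354, 0.0837], (343, 209))]
side window [(0.58, [0.5488, -0.1003, 0.1056], (344, 201))]
side wheel_axis [(0.57, [0.562, -0.1651, 0.0567], (355, 205))]
side box [(0.9, [0.5579, -0.1666, 0.003], (355, 220))]
side swing_knob [(0.57, [0.5995, 0.1192, 0.1399], (278, 212))]
side pointer [(0.92, [0.6017, 0.1945, 0.0631], (258, 245))]
side hinge [(0.97, [0.6009, 0.0325, 0.086], (301, 216))]
wrist window [(0.63, [0.5482, -0.1068, 0.103], (393, 186))]
wrist wheel_axis [(0.8, [0.5583, -0.1695, 0.0537], (325, 175)), (0.63, [0.513, 0.2783, 0.0451], (603, 189))]
wrist box [(0.7, [0.5546, -0.1699, -0.0048], (324, 161))]
```

View pics/wrist3.png

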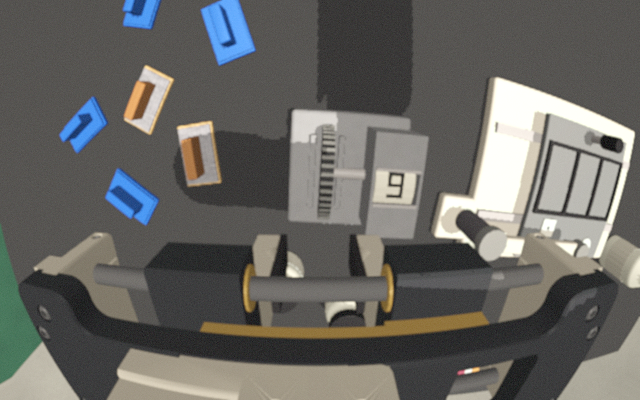

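The 6 stands at (395,187) and the wheel runs along column 327, from (329,125) to (325,215). I fit the wheel and box axes from the depth cloud.

```bash
cat >> h.py <<'E'
def cloud(cam,d,T):
    c=arm.camera_params(cam); f=200/np.tan(np.radians(c['vfov']/2))
    v,u=np.mgrid[0:400,0:640].astype(float); x=u-c['cx']; y=v-c['cy']
    if cam=='wrist':
        r=np.hypot(x,y)+1e-9; t=np.tan(r/f); X=x/r*t; Y=y/r*t
    else: X=x/f; Y=y/f
    P=np.stack([X*d,Y*d,d],-1); return P@T[:3,:3].T+T[:3,3]
E
python3 - <<'E'
from h import *
s=arm.get_state(); T=T_wc('wrist',s); d=np.load('wrist3.npy'); P=cloud('wrist',d,T)
ok=d>0
m=ok&(P[...,2]>.07)&(P[...,2]<.115)&(abs(P[...,0]-.56)<.065)&(abs(P[...,1]+.168)<.02)
Q=P[m]; print(len(Q),Q.min(0),Q.max(0))
a=np.polyfit(Q[:,0],Q[:,1],1); print('wheel line yaw',np.arctan(a[0]),'y at .5585',np.polyval(a,.5585))
# circle fit of rim: points top by x
X=Q[:,0]; Z=Q[:,2]
for x in np.arange(.515,.61,.01):
    k=abs(X-x)<.003
    if k.sum()>3: print(round(x,3),k.sum(),Z[k].max().round(4),Q[k,1].min().round(4),Q[k,1].max().round(4))
# hood top
m=ok&(P[...,2]>.098)&(P[...,2]<.112)&(abs(P[...,0]-.55)<.09)&(abs(P[...,1]+.1)<.035)
H=P[m][:,:2].astype(np.float32); print('hood',len(H),cv2.minAreaRect(H))
m=ok&(P[...,2]>.035)&(abs(P[...,0]-.55)<.11)&(abs(P[...,1]+.14)<.1)
H=P[m][:,:2].astype(np.float32); print('box',len(H),cv2.minAreaRect(H), P[m][:,2].max())
E
```

```text
1198 [ 0.50663792 -0.17510218  0.07001006] [ 0.60371044 -0.15648475  0.10704387]
wheel line yaw 0.07753409304856498 y at .5585 -0.16585656240733598
0.515 91 0.0895 -0.175 -0.1636
0.525 94 0.0977 -0.1745 -0.1626
0.535 91 0.1032 -0.1734 -0.1618
0.545 92 0.1061 -0.1727 -0.1607
0.555 83 0.1069 -0.1715 -0.1601
0.565 67 0.1063 -0.1706 -0.1588
0.575 86 0.1037 -0.1706 -0.1579
0.585 55 0.0986 -0.1696 -0.1572
0.595 38 0.0884 -0.1687 -0.1573
hood 4090 ((0.5504608154296875, -0.09900073707103729), (0.10507643222808838, 0.051226142793893814), 4.5100579261779785)
box 82646 ((0.5549198389053345, -0.1569514125585556), (0.130021333694458, 0.16793175041675568), 5.004619121551514) 0.3465086997252137
```

{"method": "move_arm", "body": {"rows": [{"translation": [2.4,1.4,0],"hand": 0.72,"rot": [0,0,3.2]},{"translation": [2.4,1.4,3],"hand": 0.72,"rot": [0,0,3.2]},{"translation": [2.4,1.4,6],"hand": 0.72,"rot": [0,0,3.2]},{"translation": [2.4,1.4,6],"hand": 0.72,"rot": [0,0,3.2]},{"translation": [2.4,1.4,6],"hand": 0.72,"rot": [0,0,3.2]}]}}

```text
t: 11.45
eef_pos: [0.5346, -0.1634, 0.1749]
ee_rot: [-3.141, -0.003, -3.057]
force: [0.1, 0.5, 0.5]
width: 0.0251
gripper_force: 0.0
```

```bash
python3 - <<'E'
from h import *
s=arm.get_state(); print(s['t'],s['eef_pos'],s['ee_rot'],s['width'],s['force'])
E
```

```text
11.45 [ 0.53464335 -0.16343307  0.1749426 ] [-3.14145245 -0.00322143 -3.05661084] 0.025054431542079487 [0.12066193 0.49183362 0.48453545]
```

{"method": "move_arm", "body": {"squeeze": 25, "rows": [{"translation": [0,-0.4,3],"hand": 0.72,"rot": [0,0,0]},{"translation": [0,-0.4,6],"hand": 0.72,"rot": [0,0,0]},{"translation": [0,-0.4,9.1],"hand": 0.72,"rot": [0,0,0]},{"translation": [0,-0.4,9.1],"hand": 0.72,"rot": [0,0,0]},{"translation": [0,-0.4,9.1],"hand": 0.98,"rot": [0,0,0]},{"translation": [0,-0.4,9.1],"hand": 0.98,"rot": [0,0,0]},{"translation": [0,-0.4,9.1],"hand": 0.98,"rot": [0,0,0]},{"translation": [0,-0.4,9.1],"hand": 0.98,"rot": [0,0,0]}]}}

```text
t: 12.12
eef_pos: [0.5378, -0.1678, 0.0872]
ee_rot: [-3.14, 0.004, -3.056]
force: [0.9, -4.2, 1.5]
width: 0.0119
gripper_force: 25.0
```

{"method": "move_arm", "body": {"rows": [{"translation": [0,0,0],"hand": 0.98,"rot": [0,0,0]},{"translation": [0,0,0],"hand": 0.98,"rot": [0,0,0]}]}}

```text
t: 12.28
eef_pos: [0.5378, -0.1678, 0.0872]
ee_rot: [-3.14, 0.005, -3.056]
force: [0.5, -4.5, 8.1]
width: 0.0119
gripper_force: 25.0
```

{"method": "move_arm", "body": {"rows": [{"translation": [-0.36,0,-0.15],"hand": 0.98,"rot": [0,0,0]},{"translation": [-0.73,0,-0.27],"hand": 0.98,"rot": [0,0,0]},{"translation": [-1.5,0,-0.4],"hand": 0.98,"rot": [0,0,0]},{"translation": [-2.29,0,-0.38],"hand": 0.98,"rot": [0,0,0]},{"translation": [-3.05,0,-0.21],"hand": 0.98,"rot": [0,0,0]},{"translation": [-3.77,0,0.1],"hand": 0.98,"rot": [0,0,0]},{"translation": [-4.42,0,0.55],"hand": 0.98,"rot": [0,0,0]},{"translation": [-4.42,0,0.55],"hand": 0.98,"rot": [0,0,0]}]}}

```text
t: 12.95
eef_pos: [0.5786, -0.1644, 0.0795]
ee_rot: [-3.141, -0.004, -3.057]
force: [-3.9, -6.9, 1.2]
width: 0.0121
gripper_force: 25.0
```

{"method": "move_arm", "body": {"rows": [{"translation": [0,0,0],"hand": 0.98,"rot": [0,0,0]},{"translation": [0,0,0],"hand": 0.72,"rot": [0,0,0]},{"translation": [0,0,0],"hand": 0.72,"rot": [0,0,0]},{"translation": [0,0,0],"hand": 0.72,"rot": [0,0,0]},{"translation": [0,0,0],"hand": 0.72,"rot": [0,0,0]},{"translation": [0,0,-2.5],"hand": 0.72,"rot": [0,0,0]},{"translation": [0,0,-6],"hand": 0.72,"rot": [0,0,0]}]}}

```text
t: 13.53
eef_pos: [0.5777, -0.163, 0.1367]
ee_rot: [3.14, -0.006, -3.057]
force: [1.2, 0.6, 0.3]
width: 0.0242
gripper_force: 0.0
```

```bash
python3 - <<'E'
from h import *
s=arm.get_state(); print(s['t'],s['eef_pos'],s['ee_rot'],s['width'],s['force'])
im,d=arm.grab_frame('wrist')
print(find('window','wrist',T_wc('wrist',s)),find('wheel_axis','wrist',T_wc('wrist',s)))
save(im,'w4.png')
im2,d=arm.grab_frame('side'); 
a=cv2.resize(im[90:250,260:440],None,fx=3,fy=3,interpolation=2)[::-1,::-1]
b=cv2.resize(im2[185:235,320:380],None,fx=8,fy=8,interpolation=2)
b=cv2.copyMakeBorder(b,0,480-400,0,0,cv2.BORDER_CONSTANT)
o=np.hstack([a,b]); o=cv2.resize(o,(800,int(o.shape[0]*800/o.shape[1]))); save(o,'c4.png')
E
```

```text
13.5333 [ 0.57769739 -0.16298828  0.13668804] [ 3.14039713 -0.00646196 -3.05692915] 0.024194080610191494 [1.24589704 0.59985373 0.33502201]
[(0.72, [0.5474, -0.1011, 0.1044], (419, 195))] [(0.73, [0.5579, -0.1638, 0.0553], (317, 182))]
```

View pics/c4.png

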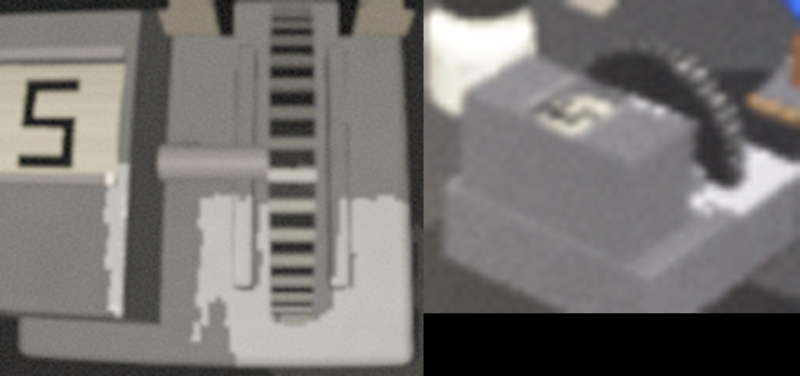

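The window now shows a 5, roughly centred. I measure it in 3D.

```bash
cat >> h.py <<'E'
C=np.array([.556,-.166]); BY=.08
def numeral(tag='n'):
    s=arm.get_state(); T=T_wc('wrist',s); im,d=arm.grab_frame('wrist'); P=cloud('wrist',d,T)
    q=P[...,:2]-C; bx=q[...,0]*np.cos(BY)+q[...,1]*np.sin(BY); by=-q[...,0]*np.sin(BY)+q[...,1]*np.cos(BY)
    g=im.astype(int).sum(-1)/3
    inw=(d>0)&(abs(bx)<.022)&(abs(by-.067)<.026)
    white=inw&(g>170)
    n,l,stt,ce=cv2.connectedComponentsWithStats(white.astype(np.uint8)); k=1+np.argmax(stt[1:,4])
    hull=cv2.convexHull(np.argwhere(l==k)[:,::-1].astype(np.int32)); m=np.zeros(g.shape,np.uint8); cv2.fillConvexPoly(m,hull,1)
    m=cv2.erode(m,np.ones((3,3)))>0
    dk=m&(g<100)
    print('window bx',bx[m].min().round(4),bx[m].max().round(4),'by',by[m].min().round(4),by[m].max().round(4),'z',np.percentile(P[m][:,2],[2,50,98]).round(4))
    if dk.sum(): print('numeral bx',np.percentile(bx[dk],[1,99]).round(4),'ctr',np.mean(np.percentile(bx[dk],[1,99])).round(4),'by',np.percentile(by[dk],[1,99]).round(4),dk.sum())
    crop=im[stt[k,1]-30:stt[k,1]+stt[k,3]+30,stt[k,0]-30:stt[k,0]+stt[k,2]+30]
    save(cv2.resize(crop,None,fx=5,fy=5,interpolation=2)[::-1,::-1],tag+'.png')
E
python3 -c "
from h import *
numeral('n1')"
```

```text
window bx -0.0576 0.0176 by 0.0016 0.087 z [0.0932 0.0964 0.1052]
numeral bx [-0.0126  0.0119] ctr -0.0004 by [0.06   0.0748] 330
```

The 5 is centred to within 1 mm: a 64° stroke turned the wheel one numeral, with some slip. I repeat the stroke.

{"method": "move_arm", "body": {"squeeze": 25, "rows": [{"translation": [2,-0.1,0],"hand": 0.72,"rot": [0,0,0]},{"translation": [4,-0.1,0],"hand": 0.72,"rot": [0,0,0]},{"translation": [4,-0.1,3],"hand": 0.72,"rot": [0,0,0]},{"translation": [4,-0.1,5],"hand": 0.72,"rot": [0,0,0]},{"translation": [4,-0.1,5],"hand": 0.98,"rot": [0,0,0]},{"translation": [4,-0.1,5],"hand": 0.98,"rot": [0,0,0]},{"translation": [4,-0.1,5],"hand": 0.98,"rot": [0,0,0]},{"translation": [4,-0.1,5],"hand": 0.98,"rot": [0,0,0]}]}}

```text
t: 14.45
eef_pos: [0.5401, -0.1677, 0.0891]
ee_rot: [3.141, -0.0, -3.057]
force: [1.0, -1.0, -8.2]
width: 0.0117
gripper_force: 25.0
```

{"method": "move_arm", "body": {"rows": [{"translation": [-0.36,0,-0.15],"hand": 0.98,"rot": [0,0,0]},{"translation": [-0.73,0,-0.27],"hand": 0.98,"rot": [0,0,0]},{"translation": [-1.5,0,-0.4],"hand": 0.98,"rot": [0,0,0]},{"translation": [-2.29,0,-0.38],"hand": 0.98,"rot": [0,0,0]},{"translation": [-3.05,0,-0.21],"hand": 0.98,"rot": [0,0,0]},{"translation": [-3.77,0,0.1],"hand": 0.98,"rot": [0,0,0]},{"translation": [-4.42,0,0.55],"hand": 0.98,"rot": [0,0,0]},{"translation": [-4.42,0,0.55],"hand": 0.98,"rot": [0,0,0]}]}}

```text
t: 15.12
eef_pos: [0.5824, -0.1643, 0.0832]
ee_rot: [3.141, -0.005, -3.057]
force: [-5.8, -0.7, -2.7]
width: 0.0117
gripper_force: 25.0
```

```bash
python3 - <<'E'
from h import *
s=arm.get_state(); print(s['eef_pos'],s['force'])
numeral('n2')
E
```

```text
[ 0.58240003 -0.16425134  0.08324045] [-5.76622183 -0.66505424 -2.65361442]
window bx -0.0548 0.0184 by 0.0004 0.0873 z [0.094  0.0965 0.1054]
numeral bx [-0.0107  0.0144] ctr 0.0018 by [0.0397 0.0751] 447
```

{"method": "move_arm", "body": {"rows": [{"translation": [0,0,0],"hand": 0.72,"rot": [0,0,0]},{"translation": [0,0,0],"hand": 0.72,"rot": [0,0,0]},{"translation": [0,0,0],"hand": 0.72,"rot": [0,0,0]},{"translation": [0,0,0],"hand": 0.72,"rot": [0,0,0]},{"translation": [0,0,-3],"hand": 0.72,"rot": [0,0,0]},{"translation": [1,0,-5.2],"hand": 0.72,"rot": [0,0,0]},{"translation": [4,0,-5.2],"hand": 0.72,"rot": [0,0,0]},{"translation": [4.3,0,-5.2],"hand": 0.72,"rot": [0,0,0]}]}}

```text
t: 15.83
eef_pos: [0.5389, -0.1678, 0.1372]
ee_rot: [3.141, 0.002, -3.057]
force: [-1.3, 0.5, -1.6]
width: 0.0249
gripper_force: 0.0
```

{"method": "move_arm", "body": {"rows": [{"translation": [0,0,3],"hand": 0.72,"rot": [0,0,0]},{"translation": [0,0,4.7],"hand": 0.72,"rot": [0,0,0]},{"translation": [0,0,4.7],"hand": 0.98,"rot": [0,0,0]},{"translation": [0,0,4.7],"hand": 0.98,"rot": [0,0,0]},{"translation": [0,0,4.7],"hand": 0.98,"rot": [0,0,0]},{"translation": [0,0,4.7],"hand": 0.98,"rot": [0,0,0]}]}}

```text
t: 16.33
eef_pos: [0.5418, -0.1676, 0.0893]
ee_rot: [3.141, 0.001, -3.057]
force: [0.5, 1.5, -2.7]
width: 0.012
gripper_force: 25.0
```

{"method": "move_arm", "body": {"rows": [{"translation": [-0.36,0,-0.15],"hand": 0.98,"rot": [0,0,0]},{"translation": [-0.73,0,-0.27],"hand": 0.98,"rot": [0,0,0]},{"translation": [-1.5,0,-0.4],"hand": 0.98,"rot": [0,0,0]},{"translation": [-2.29,0,-0.38],"hand": 0.98,"rot": [0,0,0]},{"translation": [-3.05,0,-0.21],"hand": 0.98,"rot": [0,0,0]},{"translation": [-3.7,0,0.07],"hand": 0.98,"rot": [0,0,0]},{"translation": [-4.1,0,0.3],"hand": 0.98,"rot": [0,0,0]},{"translation": [-4.1,0,0.3],"hand": 0.98,"rot": [0,0,0]}]}}

```text
t: 17.0
eef_pos: [0.5793, -0.1645, 0.0848]
ee_rot: [3.141, -0.007, -3.057]
force: [-7.2, -0.8, -2.1]
width: 0.0118
gripper_force: 25.0
```

```bash
sed -i 's/dk=m&(g<100)/dk=m\&(g<100)\&(abs(by-.0675)<.012)\&(abs(bx)<.02)/' h.py; python3 - <<'E'
from h import *
s=arm.get_state(); print(s['eef_pos'],s['force'])
numeral('n3')
a,b=cv2.imread('pics/n2.png'),cv2.imread('pics/n3.png'); 
h=300; o=np.hstack([cv2.resize(x,(400,300)) for x in (a,b)]); cv2.imwrite('pics/n23.png',o)
E
```

```text
[ 0.57931027 -0.16449994  0.0848179 ] [-7.24020323 -0.80019222 -2.08784403]
window bx -0.0577 0.0199 by 0.0004 0.0876 z [0.0934 0.0967 0.1429]
numeral bx [-0.0106  0.0141] ctr 0.0018 by [0.0596 0.0748] 543
```

View pics/n23.png

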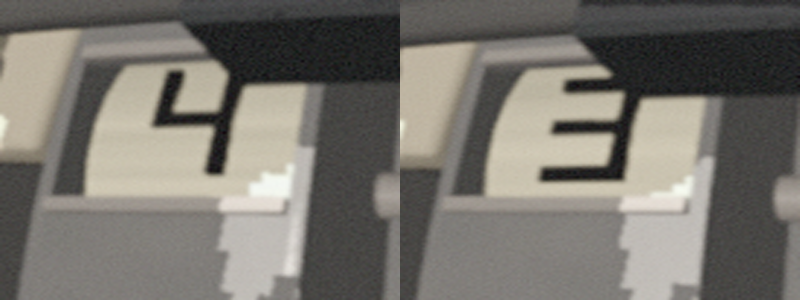

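The picture shows a 3 about 2 mm past centre. A small turn back, then release and check.

{"method": "move_arm", "body": {"rows": [{"translation": [0.2,0,-0.14],"hand": 0.98,"rot": [0,0,0]},{"translation": [0.2,0,-0.14],"hand": 0.98,"rot": [0,0,0]},{"translation": [0.2,0,-0.14],"hand": 0.72,"rot": [0,0,0]},{"translation": [0.2,0,-0.14],"hand": 0.72,"rot": [0,0,0]},{"translation": [0.2,0,-0.14],"hand": 0.72,"rot": [0,0,0]},{"translation": [0.2,0,-0.14],"hand": 0.72,"rot": [0,0,0]},{"translation": [0.2,0,-4],"hand": 0.72,"rot": [0,0,0]},{"translation": [0.2,0,-8],"hand": 0.72,"rot": [0,0,0]}]}}

```text
t: 17.72
eef_pos: [0.579, -0.1644, 0.1648]
ee_rot: [3.141, -0.004, -3.057]
force: [2.2, -0.7, 0.6]
width: 0.0246
gripper_force: 0.0
```

```bash
python3 - <<'E'
from h import *
s=arm.get_state(); print(s['t'],s['eef_pos'],s['force'],s['ee_rot'])
numeral('n4')
E
```

```text
17.7167 [ 0.578972   -0.16435321  0.16481042] [ 2.15539926 -0.71605933  0.64316731] [ 3.14130976 -0.00443758 -3.05654164]
window bx -0.0584 0.0173 by 0.0005 0.0868 z [0.0932 0.0963 0.0988]
numeral bx [-0.0109  0.013 ] ctr 0.001 by [0.06   0.0744] 245
```

The 3 is centred to within 1 mm. Next is the carrier knob.

{"method": "move_arm", "body": {"rows": [{"translation": [0.5,2,-3],"hand": 0.6,"rot": [0,0,3.4]},{"translation": [1.5,5.5,-5],"hand": 0.5,"rot": [0,0,3.4]},{"translation": [2.5,9.4,-5],"hand": 0.5,"rot": [0,0,3.4]},{"translation": [3.5,13.3,-5],"hand": 0.5,"rot": [0,0,3.4]},{"translation": [4.5,17.2,-5],"hand": 0.5,"rot": [0,0,3.4]},{"translation": [5.5,21,-5],"hand": 0.5,"rot": [0,0,3.4]},{"translation": [6.5,25,-5],"hand": 0.5,"rot": [0,0,3.4]},{"translation": [7.6,28.7,-5],"hand": 0.5,"rot": [0,0,3.4]}]}}

```text
t: 18.43
eef_pos: [0.4798, 0.1172, 0.2167]
ee_rot: [3.14, 0.003, -3.116]
force: [0.6, 0.4, -0.0]
width: 0.0436
gripper_force: 0.0
```

{"method": "move_arm", "body": {"rows": [{"translation": [1.8,3.5,0],"hand": 0.5,"rot": [0,0,0]},{"translation": [2.8,7,0],"hand": 0.5,"rot": [0,0,0]},{"translation": [3.4,10.4,0],"hand": 0.5,"rot": [0,0,0]},{"translation": [3.4,10.4,0],"hand": 0.5,"rot": [0,0,0]},{"translation": [3.4,10.4,0],"hand": 0.5,"rot": [0,0,0]}]}}

```text
t: 18.85
eef_pos: [0.4433, 0.2203, 0.2164]
ee_rot: [3.14, 0.002, -3.112]
force: [0.3, -1.1, 0.3]
width: 0.0437
gripper_force: 0.0
```

```bash
python3 - <<'E'
from h import *
s=arm.get_state(); print(s['t'],s['eef_pos'],s['force'],s['ee_rot'])
T=T_wc('wrist',s); im,d=arm.grab_frame('wrist')
for l in ['hinge','pointer','carrier_knob','round_tile','square_tile']: print(l,find(l,'wrist',T,pmin=.4))
E
```

```text
18.85 [0.44332446 0.22030499 0.21635965] [ 0.32777724 -1.07282972  0.27744359] [ 3.14029155e+00  1.53382323e-03 -3.11238017e+00]
hinge []
pointer [(0.6, [0.5958, 0.1994, 0.0606], (295, 303))]
carrier_knob []
round_tile []
square_tile [(0.73, [0.5856, 0.165, 0.0479], (268, 289))]
```

{"method": "move_arm", "body": {"squeeze": 25, "rows": [{"translation": [0.1,-0.25,4],"hand": 0.5,"rot": [0,0,0]},{"translation": [0.1,-0.25,8],"hand": 0.5,"rot": [0,0,0]},{"translation": [0.1,-0.25,11.5],"hand": 0.5,"rot": [0,0,0]},{"translation": [0.1,-0.25,13.3],"hand": 0.5,"rot": [0,0,0]},{"translation": [0.1,-0.25,13.3],"hand": 0.5,"rot": [0,0,0]},{"translation": [0.1,-0.25,13.3],"hand": 0.95,"rot": [0,0,0]},{"translation": [0.1,-0.25,13.3],"hand": 0.95,"rot": [0,0,0]},{"translation": [0.1,-0.25,13.3],"hand": 0.95,"rot": [0,0,0]}]}}

```text
t: 19.82
eef_pos: [0.4436, 0.2164, 0.0843]
ee_rot: [3.139, 0.002, -3.116]
force: [-0.3, 0.3, -0.2]
width: 0.0293
gripper_force: 0.0
```

{"method": "move_arm", "body": {"rows": [{"translation": [0,0,0],"hand": 0.95,"rot": [0,0,0]},{"translation": [0,0,0],"hand": 0.95,"rot": [0,0,0]},{"translation": [0.1,-0.7,0],"hand": 0.95,"rot": [0,0,0]},{"translation": [0.2,-1.5,0],"hand": 0.95,"rot": [0,0,0]},{"translation": [0.4,-2.5,0],"hand": 0.95,"rot": [0,0,0]},{"translation": [0.6,-3.5,0],"hand": 0.95,"rot": [0,0,0]},{"translation": [0.8,-4.5,0],"hand": 0.95,"rot": [0,0,0]},{"translation": [1.0,-5.5,0],"hand": 0.95,"rot": [0,0,0]}]}}

```text
t: 20.48
eef_pos: [0.4353, 0.161, 0.084]
ee_rot: [3.139, 0.004, -3.115]
force: [2.3, 1.7, 5.7]
width: 0.0216
gripper_force: 25.0
```

{"method": "move_arm", "body": {"rows": [{"translation": [0.1,-0.8,0],"hand": 0.95,"rot": [0,0,0]},{"translation": [0.3,-1.6,0],"hand": 0.95,"rot": [0,0,0]},{"translation": [0.4,-2.2,0],"hand": 0.95,"rot": [0,0,0]},{"translation": [0.4,-2.4,0],"hand": 0.95,"rot": [0,0,0]},{"translation": [0.4,-2.4,0],"hand": 0.95,"rot": [0,0,0]}]}}

```text
t: 20.9
eef_pos: [0.4315, 0.1361, 0.084]
ee_rot: [3.14, 0.003, -3.116]
force: [0.3, -1.1, 10.7]
width: 0.0216
gripper_force: 25.0
```

```bash
python3 - <<'E'
from h import *
s=arm.get_state(); print(s['t'],s['eef_pos'],s['force'],s['ee_rot'])
for c in ['wrist','scene','side']:
    T=T_wc(c,s); im,d=arm.grab_frame(c); save(im,c+'5.png'); np.save(c+'5.npy',d)
    for l in ['pointer','carrier_knob','round_tile','square_tile']: print(c,l,find(l,c,T,pmin=.4))
im=cv2.imread('pics/wrist5.png')
cv2.imwrite('pics/c5.png',cv2.resize(im[200:400,200:480],None,fx=2.8,fy=2.8,interpolation=2))
E
```

```text
20.9 [0.43146683 0.13610406 0.08398302] [ 0.2578682  -1.09241992 10.69425358] [ 3.14028502e+00  2.65072119e-03 -3.11571382e+00]
wrist pointer [(0.47, [0.5472, -0.0998, 0.1045], (50, 356))]
wrist carrier_knob [(0.74, [0.4306, 0.1366, 0.0986], (316, 272))]
wrist round_tile []
wrist square_tile []
scene pointer [(0.81, [0.5987, 0.1944, 0.0626], (391, 200))]
scene carrier_knob [(0.83, [0.4297, 0.1394, 0.1085], (352, 159)), (0.4, [0.6307, 0.4515, 0.0033], (465, 199))]
scene round_tile [(0.78, [0.596, 0.1996, 0.058], (392, 200))]
scene square_tile [(0.72, [0.5775, 0.0879, 0.0506], (355, 207))]
side pointer [(0.96, [0.6006, 0.1989, 0.0641], (257, 246)), (0.54, [0.6014, 0.1919, 0.0532], (259, 248))]
side carrier_knob [(0.92, [0.4306, 0.1388, 0.1032], (316, 251)), (0.66, [0.5027, -0.4084, 0.0034], (414, 200))]
side round_tile [(0.66, [0.6028, 0.1964, 0.0549], (257, 248))]
side square_tile [(0.62, [0.5752, 0.0855, 0.0536], (294, 236))]
```

View pics/wrist5.png

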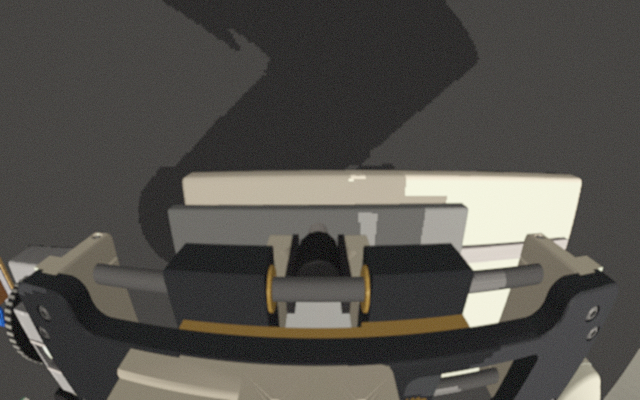

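The wrist camera only sees the knob in the jaws at (318,265); the tile is hidden. I compare pointer tip and tile in the two fixed cameras.

```bash
python3 - <<'E'
from h import *
a=cv2.imread('pics/scene5.png')[180:215,365:420]; b=cv2.imread('pics/side5.png')[225:270,232:287]
a=cv2.resize(a,(400,255),interpolation=2); b=cv2.resize(b,(400,327),interpolation=2)
a=cv2.copyMakeBorder(a,0,72,0,0,cv2.BORDER_CONSTANT)
cv2.imwrite('pics/c6.png',np.hstack([a,b]))
def proj(c,p):
    T=np.linalg.inv(T_wc(c)); return px(c,w(T,p))
for c in ['scene','side']: print(c,[proj(c,p) for p in ([.598,.1975,.062],[.598,.1975,.052],[.608,.1975,.052],[.598,.2075,.052])])
E
```

```text
scene [(391, 200), (391, 202), (393, 204), (394, 201)]
side [(258, 247), (258, 250), (256, 248), (255, 251)]
```

View pics/c6.png

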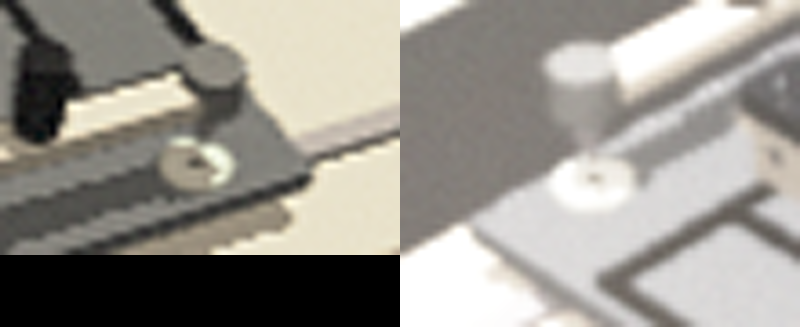

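In both views the round tile's dot (scene (392.1,202.3), side (258.7,249.3)) is about 2.5 mm to -y of the pointer tip. I correct that and let it stand.

{"method": "move_arm", "body": {"rows": [{"translation": [0,0.12,0],"hand": 0.95,"rot": [0,0,0]},{"translation": [0,0.25,0],"hand": 0.95,"rot": [0,0,0]},{"translation": [0,0.25,0],"hand": 0.95,"rot": [0,0,0]},{"translation": [0,0.25,0],"hand": 0.95,"rot": [0,0,0]},{"translation": [0,0.25,0],"hand": 0.95,"rot": [0,0,0]}]}}

```text
t: 22.07
eef_pos: [0.4313, 0.139, 0.0839]
ee_rot: [3.14, 0.002, -3.115]
force: [-0.5, -0.9, 10.6]
width: 0.0216
gripper_force: 25.0
```

```bash
cat >> h.py <<'E'
def fproj(c,p):
    q=w(np.linalg.inv(T_wc(c)),p); k=arm.camera_params(c); f=200/np.tan(np.radians(k['vfov']/2)); return np.array([k['cx']+f*q[0]/q[2],k['cy']+f*q[1]/q[2]])
def dot(c,im,ctr,r=5):
    # darkest spot near ctr, subpixel, with its offset in world mm from pointer tip
    g=cv2.GaussianBlur(im.astype(np.float32).mean(-1),(0,0),.7); u,v=map(int,np.round(ctr))
    sub=g[v-r:v+r+1,u-r:u+r+1]; return sub.astype(int)
E
python3 - <<'E'
from h import *
s=arm.get_state(); print(s['t'],s['eef_pos'],s['force'])
ims={}
for c in ['scene','side']:
    T=T_wc(c); im,d=arm.grab_frame(c); ims[c]=im; save(im,c+'6.png')
    for l in ['pointer','round_tile']: print(c,l,find(l,c,T,pmin=.4))
    P0=fproj(c,[.598,.1985,.052]); tip=fproj(c,[.598,.1985,.062])
    J=np.array([fproj(c,[.608,.1985,.052])-P0,fproj(c,[.598,.2085,.052])-P0]).T
    print(c,'tip',tip,'dot-tip',P0-tip,'J per cm',J.round(2).tolist())
a=ims['scene'][188:213,378:407]; b=ims['side'][232:262,242:275]
a=cv2.resize(a,None,fx=13,fy=13,interpolation=0); b=cv2.resize(b,None,fx=13,fy=13,interpolation=0)
h=max(len(a),len(b)); f=lambda x:cv2.copyMakeBorder(x,0,h-len(x),0,0,cv2.BORDER_CONSTANT)
save(np.hstack([f(a),f(b)])[:,:800],'c7.png')
E
```

```text
22.0667 [0.43134861 0.13899564 0.08394516] [-0.47878306 -0.85727836 10.63763139]
scene pointer [(0.98, [0.6004, 0.1962, 0.0633], (391, 200))]
scene round_tile [(0.71, [0.6003, 0.1989, 0.0617], (392, 200)), (0.56, [0.5974, 0.2047, 0.0588], (393, 200))]
scene tip [392.21569643 200.07868712] dot-tip [-0.36265359  2.3683693 ] J per cm [[1.55, 2.92], [2.15, -0.83]]
side pointer [(0.97, [0.6013, 0.1948, 0.062], (258, 246))]
side round_tile [(0.8, [0.5993, 0.199, 0.0546], (257, 249)), (0.72, [0.529, 0.1983, 0.0008], (275, 275))]
side tip [258.11691688 247.23865694] dot-tip [0.20909622 2.93812639] J per cm [[-2.27, -2.84], [-1.52, 1.51]]
```

View pics/c7.png

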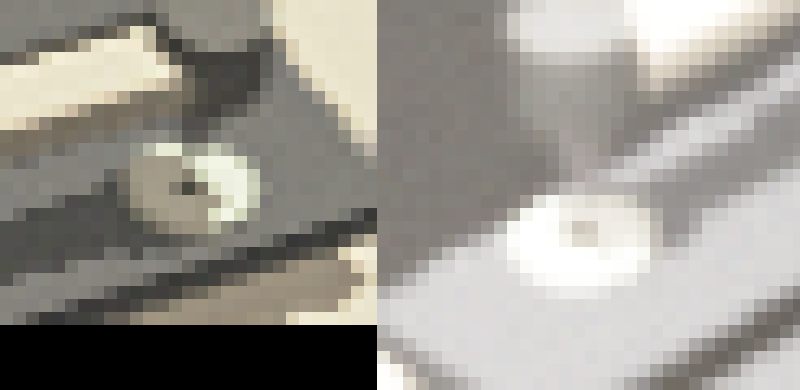

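```bash
python3 - <<'E'
from h import *
for c in ['scene','side']:
    T=T_wc(c); im,d=arm.grab_frame(c); P=cloud(c,d,T)
    near=(d>0)&(np.hypot(P[...,0]-.598,P[...,1]-.1985)<.022)
    print(c,'z hist',np.histogram(P[near][:,2],bins=np.arange(.045,.13,.004)))
    zt=np.percentile(P[near][:,2],99)
    # bigger arm end top disc
    m=near&(P[...,2]>zt-.004)
    print(' top z',zt.round(4),'n',m.sum(),'minEncl',cv2.minEnclosingCircle(P[m][:,:2].astype(np.float32)),'mean',P[m].mean(0).round(4))
    g=im.astype(int).mean(-1)
    m=(d>0)&(np.hypot(P[...,0]-.598,P[...,1]-.1985)<.02)&(P[...,2]>.0505)&(P[...,2]<.056)
    print(' tile n',m.sum(),cv2.minEnclosingCircle(P[m][:,:2].astype(np.float32)),P[m].mean(0).round(4))
    np.save(c+'7.npy',d); save(im,c+'7.png')
E
```

```text
scene z hist (array([22, 59, 27,  4,  0,  1,  2,  3,  1,  0,  3,  9,  4, 17, 15, 32, 21,
        2,  0,  0,  0]), array([0.045, 0.049, 0.053, 0.057, 0.061, 0.065, 0.069, 0.073, 0.077,
       0.081, 0.085, 0.089, 0.093, 0.097, 0.101, 0.105, 0.109, 0.113,
       0.117, 0.121, 0.125, 0.129]))
 top z 0.1123 n 28 minEncl ((0.5986891984939575, 0.19671474397182465), 0.014431416988372803) mean [0.5978 0.1958 0.1105]
 tile n 50 ((0.5977603197097778, 0.19837476313114166), 0.01937692053616047) [0.5987 0.1976 0.0529]
side z hist (array([ 7, 67, 39,  3,  0,  2,  1,  2,  7,  3,  1, 15, 17, 16, 21, 27, 28,
        2,  0,  0,  0]), array([0.045, 0.049, 0.053, 0.057, 0.061, 0.065, 0.069, 0.073, 0.077,
       0.081, 0.085, 0.089, 0.093, 0.097, 0.101, 0.105, 0.109, 0.113,
       0.117, 0.121, 0.125, 0.129]))
 top z 0.1124 n 37 minEncl ((0.596089243888855, 0.200498566031456), 0.014032213017344475) mean [0.5976 0.2004 0.1103]
 tile n 72 ((0.5983368158340454, 0.1982322484254837), 0.01947307027876377) [0.5968 0.1989 0.0532]
```

The pointer axis averages (0.598,0.1985) and the tile (0.599,0.199). That is centred, so I let it stand and then release.

{"method": "move_arm", "body": {"rows": [{"translation": [0,0,0],"hand": 0.95,"rot": [0,0,0]},{"translation": [0,0,0],"hand": 0.95,"rot": [0,0,0]},{"translation": [0,0,0],"hand": 0.95,"rot": [0,0,0]},{"translation": [0,0,0],"hand": 0.95,"rot": [0,0,0]},{"translation": [0,0,0],"hand": 0.95,"rot": [0,0,0]},{"translation": [0,0,0],"hand": 0.95,"rot": [0,0,0]},{"translation": [0,0,0],"hand": 0.95,"rot": [0,0,0]},{"translation": [0,0,0],"hand": 0.95,"rot": [0,0,0]}]}}

```text
t: 23.13
eef_pos: [0.4314, 0.139, 0.084]
ee_rot: [3.14, 0.002, -3.115]
force: [-1.0, -0.9, 10.1]
width: 0.0215
gripper_force: 25.0
```

{"method": "move_arm", "body": {"rows": [{"translation": [0,0,0],"hand": 0.5,"rot": [0,0,0]},{"translation": [0,0,0],"hand": 0.5,"rot": [0,0,0]},{"translation": [0,0,0],"hand": 0.5,"rot": [0,0,0]},{"translation": [0,0,0],"hand": 0.5,"rot": [0,0,0]},{"translation": [0,0,0],"hand": 0.5,"rot": [0,0,0]},{"translation": [0,0,0],"hand": 0.5,"rot": [0,0,0]},{"translation": [0,0,0],"hand": 0.5,"rot": [0,0,0]},{"translation": [0,0,0],"hand": 0.5,"rot": [0,0,0]}]}}

```text
t: 23.8
eef_pos: [0.4304, 0.1388, 0.0825]
ee_rot: [-3.141, -0.0, -3.116]
force: [0.7, -1.3, -0.5]
width: 0.0434
gripper_force: 0.0
```

{"method": "move_arm", "body": {"rows": [{"translation": [0,0,0],"hand": 0.5,"rot": [0,0,0]},{"translation": [0,0,0],"hand": 0.5,"rot": [0,0,0]},{"translation": [0,0,0],"hand": 0.5,"rot": [0,0,0]},{"translation": [0,0,0],"hand": 0.5,"rot": [0,0,0]},{"translation": [0,0,-3.5],"hand": 0.5,"rot": [0,0,0]},{"translation": [0,0,-7],"hand": 0.5,"rot": [0,0,0]},{"translation": [0,0,-10],"hand": 0.5,"rot": [0,0,0]},{"translation": [0,0,-13],"hand": 0.5,"rot": [0,0,0]}]}}

```text
t: 24.47
eef_pos: [0.4303, 0.1386, 0.2143]
ee_rot: [3.141, 0.0, -3.116]
force: [0.7, 1.5, -0.3]
width: 0.0438
gripper_force: 0.0
```

```bash
python3 - <<'E'
from h import *
s=arm.get_state(); print(s['t'],s['eef_pos'],s['ee_rot'],s['width'])
for c in ['scene','side']:
    T=T_wc(c); im,d=arm.grab_frame(c)
    for l in ['carrier_knob','round_tile','square_tile','pointer','board0']: print(c,l,find(l,c,T,pmin=.4))
E
```

```text
24.4667 [0.43030678 0.13864136 0.21431544] [ 3.14136496e+00  3.60266993e-04 -3.11599437e+00] 0.04382125026876049
scene carrier_knob [(0.88, [0.4308, 0.1405, 0.1066], (352, 160)), (0.41, [0.4961, -0.4106, 0.0026], (187, 244))]
scene round_tile [(0.67, [0.5966, 0.2066, 0.0572], (394, 200))]
scene square_tile [(0.75, [0.5768, 0.0895, 0.0482], (356, 207))]
scene pointer [(0.57, [0.6014, 0.197, 0.0639], (392, 200)), (0.51, [0.5977, 0.2048, 0.0555], (393, 201))]
scene board0 [(0.93, [0.4985, -0.4113, 0.0047], (187, 245)), (0.78, [0.541, -0.5259, -0.0039], (149, 269)), (0.65, [0.3576, -0.4322, -0.0017], (172, 216)), (0.6, [0.4011, -0.3083, 0.0025], (214, 214)), (0.59, [0.5621, -0.33, 0.0053], (219, 252)), (0.57, [0.6377, -0.4321, 0.001], (189, 284))]
side carrier_knob [(0.61, [0.4328, 0.1412, 0.1042], (314, 251))]
side round_tile [(0.65, [0.5984, 0.1987, 0.0564], (258, 248))]
side square_tile []
side pointer [(0.67, [0.5994, 0.1971, 0.063], (258, 246))]
side board0 [(0.76, [0.3578, -0.4351, 0.0026], (455, 213)), (0.72, [0.5025, -0.405, 0.0042], (413, 200)), (0.65, [0.5676, -0.331, 0.0035], (385, 201)), (0.63, [0.6439, -0.4347, 0.0037], (386, 183)), (0.62, [0.4034, -0.3081, 0.0067], (421, 221)), (0.54, [0.5414, -0.5296, -0.0007], (425, 185))]
```

I check the centring once more from the wrist, at three times the resolution.

{"method": "move_arm", "body": {"rows": [{"translation": [-2,2,0],"hand": 0.5,"rot": [0,0,0]},{"translation": [-4,4,0],"hand": 0.5,"rot": [0,0,0]},{"translation": [-6,6,0],"hand": 0.5,"rot": [0,0,0]},{"translation": [-6,6,0],"hand": 0.5,"rot": [0,0,0]},{"translation": [-6,6,0],"hand": 0.5,"rot": [0,0,0]}]}}

```text
t: 25.48
eef_pos: [0.4894, 0.201, 0.2114]
ee_rot: [-3.14, -0.002, -3.116]
force: [-0.1, -0.2, -0.7]
width: 0.0437
gripper_force: 0.0
```

```bash
cat >> h.py <<'E'
def wproj(T,p): return np.array(px('wrist',w(np.linalg.inv(T),p)))
E
python3 - <<'E'
from h import *
s=arm.get_state(); print(s['t'],s['eef_pos'],s['ee_rot'])
T=T_wc('wrist',s); im,d=arm.grab_frame('wrist'); save(im,'w8.png')
for l in ['carrier_knob','round_tile','square_tile','pointer']: print(l,find(l,'wrist',T,pmin=.4))
P0=[.598,.1985,.062]
print([wproj(T,p).tolist() for p in (P0,[.598,.1985,.052],[.608,.1985,.052],[.598,.2085,.052])])
u,v=wproj(T,P0); print(u,v)
save(cv2.resize(im[v-40:v+40,u-50:u+50],None,fx=7.5,fy=7.5,interpolation=2),'c8.png')
E
```

```text
25.4833 [0.48938369 0.20097359 0.21141512] [-3.14025015e+00 -1.54844510e-03 -3.11583796e+00]
carrier_knob []
round_tile [(0.63, [0.5985, 0.2003, 0.0503], (314, 272))]
square_tile [(0.9, [0.5711, 0.0893, 0.0515], (217, 247))]
pointer []
[[312, 277], [312, 272], [312, 279], [321, 272]]
312 277
```

View pics/c8.png

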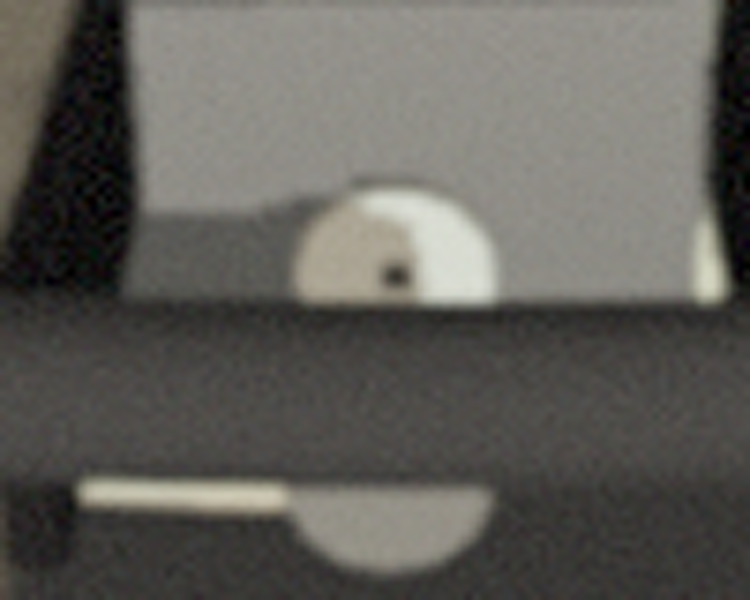

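In the wrist view the dot at (396,274) lies under the pointer head's centre line (x≈390), about 1 mm off in y. I work out x the same way.

```bash
python3 - <<'E'
from h import *
s=arm.get_state(); T=T_wc('wrist',s); Ti=np.linalg.inv(T); c=arm.camera_params('wrist'); f=200/np.tan(np.radians(c['vfov']/2))
def fp(p):
    q=w(Ti,p); r=np.hypot(q[0],q[1]); th=np.arctan2(r,q[2]); return np.array([c['cx']+f*th*q[0]/r,c['cy']+f*th*q[1]/r])
u0,v0=312-50,277-40
g=lambda x,y:(u0+x/7.5-.5/7.5*6.5,v0+y/7.5-.43)
from scipy.optimize import fsolve
print('dot',fsolve(lambda a:fp([a[0],a[1],.052])-g(396,274),[.6,.2]), 'tile top edge',fsolve(lambda a:fp([a[0],a[1],.052])-g(397,185),[.58,.2]))
for z in (.108,.1105,.112):
  L=fsolve(lambda a:fp([a[0],a[1],z])-g(287,490),[.6,.18]);Rr=fsolve(lambda a:fp([a[0],a[1],z])-g(493,490),[.6,.21]);B=fsolve(lambda a:fp([a[0],a[1],z])-g(390,575),[.61,.2])
  A=np.array([L,Rr,B]); 
  # circumcircle
  M=2*(A[1:]-A[0]); b=(A[1:]**2).sum(1)-(A[0]**2).sum(); ctr=np.linalg.solve(M,b); print(z,A.round(4).tolist(),'ctr',ctr,'r',np.hypot(*(A[0]-ctr)))
E
```

```text
dot [0.59871064 0.19958509] tile top edge [0.5827611  0.19941192]
0.108 [[0.5983, 0.1857], [0.5975, 0.213], [0.6128, 0.1996]] ctr [0.59905347 0.19938026] r 0.013703737851063255
0.1105 [[0.5964, 0.1858], [0.5956, 0.2129], [0.6107, 0.1996]] ctr [0.59711625 0.19937572] r 0.013565978760050872
0.112 [[0.5952, 0.1859], [0.5944, 0.2128], [0.6094, 0.1996]] ctr [0.59595392 0.19937301] r 0.013483323306266797
```

The round tile is centred to about 1.5 mm. Now the wheel goes to 5.

{"method": "move_arm", "body": {"rows": [{"translation": [-0.9,-4,0],"hand": 0.6,"rot": [0,0,0]},{"translation": [-1.8,-8,0],"hand": 0.72,"rot": [0,0,-3.4]},{"translation": [-2.7,-12,0],"hand": 0.72,"rot": [0,0,-3.4]},{"translation": [-3.6,-16,0],"hand": 0.72,"rot": [0,0,-3.4]},{"translation": [-4.5,-20,0],"hand": 0.72,"rot": [0,0,-3.4]},{"translation": [-5.4,-24,0],"hand": 0.72,"rot": [0,0,-3.4]},{"translation": [-6.3,-28,0],"hand": 0.72,"rot": [0,0,-3.4]},{"translation": [-7.2,-32,0],"hand": 0.72,"rot": [0,0,-3.4]}]}}

```text
t: 26.4
eef_pos: [0.5687, -0.1199, 0.2133]
ee_rot: [3.142, 0.001, -3.057]
force: [0.8, 1.3, 0.6]
width: 0.0247
gripper_force: 0.0
```

{"method": "move_arm", "body": {"rows": [{"translation": [-1,-3,0],"hand": 0.72,"rot": [0,0,0]},{"translation": [-1.2,-4.75,2],"hand": 0.72,"rot": [0,0,0]},{"translation": [-1.2,-4.75,4.5],"hand": 0.72,"rot": [0,0,0]},{"translation": [-1.2,-4.75,4.5],"hand": 0.72,"rot": [0,0,0]},{"translation": [-1.2,-4.75,4.5],"hand": 0.72,"rot": [0,0,0]}]}}

```text
t: 26.82
eef_pos: [0.5838, -0.1644, 0.167]
ee_rot: [3.142, -0.003, -3.057]
force: [-0.6, 0.1, 1.0]
width: 0.0249
gripper_force: 0.0
```

{"method": "move_arm", "body": {"squeeze": 25, "rows": [{"translation": [0.4,0,3],"hand": 0.72,"rot": [0,0,0]},{"translation": [0.4,0,6],"hand": 0.72,"rot": [0,0,0]},{"translation": [0.4,0,8.4],"hand": 0.72,"rot": [0,0,0]},{"translation": [0.4,0,8.4],"hand": 0.72,"rot": [0,0,0]},{"translation": [0.4,0,8.4],"hand": 0.98,"rot": [0,0,0]},{"translation": [0.4,0,8.4],"hand": 0.98,"rot": [0,0,0]},{"translation": [0.4,0,8.4],"hand": 0.98,"rot": [0,0,0]},{"translation": [0.4,0,8.4],"hand": 0.98,"rot": [0,0,0]}]}}

```text
t: 27.48
eef_pos: [0.5829, -0.1642, 0.0863]
ee_rot: [-3.141, 0.004, -3.056]
force: [-0.1, 1.0, 7.1]
width: 0.0116
gripper_force: 25.0
```

{"method": "move_arm", "body": {"rows": [{"translation": [0.35,0,-0.25],"hand": 0.98,"rot": [0,0,0]},{"translation": [0.7,0,-0.48],"hand": 0.98,"rot": [0,0,0]},{"translation": [1.4,0,-0.77],"hand": 0.98,"rot": [0,0,0]},{"translation": [2.15,0,-0.94],"hand": 0.98,"rot": [0,0,0]},{"translation": [2.92,0,-0.95],"hand": 0.98,"rot": [0,0,0]},{"translation": [3.69,0,-0.82],"hand": 0.98,"rot": [0,0,0]},{"translation": [4.42,0,-0.55],"hand": 0.98,"rot": [0,0,0]},{"translation": [4.42,0,-0.55],"hand": 0.98,"rot": [0,0,0]}]}}

```text
t: 28.15
eef_pos: [0.5411, -0.1677, 0.0926]
ee_rot: [-3.141, 0.011, -3.056]
force: [3.9, 4.6, 7.8]
width: 0.0116
gripper_force: 25.0
```

```bash
python3 - <<'E'
from h import *
s=arm.get_state(); print(s['eef_pos'],s['force'])
numeral('n5')
E
```

```text
[ 0.54112904 -0.16768428  0.09264676] [3.89145135 4.56460823 7.8305973 ]
window bx -0.0985 -0.007 by 0.0003 0.0914 z [0.0939 0.1045 0.106 ]
```

```bash
cat >> h.py <<'E'
def numeral(tag='n'):
    s=arm.get_state(); T=T_wc('wrist',s); im,d=arm.grab_frame('wrist'); P=cloud('wrist',d,T)
    q=P[...,:2]-C; bx=q[...,0]*np.cos(BY)+q[...,1]*np.sin(BY); by=-q[...,0]*np.sin(BY)+q[...,1]*np.cos(BY)
    g=im.astype(int).mean(-1); m=(d>0)&(abs(bx)<.017)&(abs(by-.0675)<.012)&(P[...,2]>.085)&(P[...,2]<.102)
    dk=m&(g<110); print('n',m.sum(),dk.sum(),'bx rng',np.percentile(bx[m],[1,99]).round(4))
    for lo in np.arange(-.017,.017,.002):
        k=m&(bx>=lo)&(bx<lo+.002); print(f'{lo:+.3f}:{(dk&k).sum()}/{k.sum()}',end=' ')
    if dk.sum(): print('\nnumeral',np.percentile(bx[dk],[1,99]).round(4),'ctr',np.mean(np.percentile(bx[dk],[1,99])).round(4),'by',np.percentile(by[dk],[1,99]).round(4))
    v,u=np.argwhere(m).mean(0).astype(int); save(cv2.resize(im[max(v-35,0):v+35,u-45:u+45],None,fx=5,fy=5,interpolation=2)[::-1,::-1],tag+'.png')
E
python3 -c "
from h import *
numeral('n5')"
```

```text
n 2 0 bx rng [-0.0097 -0.0096]
-0.017:0/0 -0.015:0/0 -0.013:0/0 -0.011:0/2 -0.009:0/0 -0.007:0/0 -0.005:0/0 -0.003:0/0 -0.001:0/0 +0.001:0/0 +0.003:0/0 +0.005:0/0 +0.007:0/0 +0.009:0/0 +0.011:0/0 +0.013:0/0 +0.015:0/0
```

{"method": "move_arm", "body": {"rows": [{"translation": [0,0,0],"hand": 0.72,"rot": [0,0,0]},{"translation": [0,0,0],"hand": 0.72,"rot": [0,0,0]},{"translation": [0,0,0],"hand": 0.72,"rot": [0,0,0]},{"translation": [0,0,0],"hand": 0.72,"rot": [0,0,0]},{"translation": [0,0,-3],"hand": 0.72,"rot": [0,0,0]},{"translation": [-1.5,0,-5],"hand": 0.72,"rot": [0,0,0]},{"translation": [-4.2,0,-5],"hand": 0.72,"rot": [0,0,0]},{"translation": [-4.2,0,-5],"hand": 0.72,"rot": [0,0,0]}]}}

```text
t: 28.92
eef_pos: [0.5831, -0.1646, 0.1406]
ee_rot: [-3.14, 0.004, -3.056]
force: [0.7, -0.2, 0.4]
width: 0.0248
gripper_force: 0.0
```

```bash
python3 - <<'E'
from h import *
s=arm.get_state(); print(s['eef_pos'],s['force'])
numeral('n6')
E
```

```text
[ 0.58311259 -0.16463062  0.14057958] [ 0.73336591 -0.18962592  0.43028643]
n 1519 227 bx rng [-0.0138  0.0164]
-0.017:0/0 -0.015:6/62 -0.013:13/102 -0.011:8/104 -0.009:10/109 -0.007:8/103 -0.005:38/112 -0.003:39/96 -0.001:16/97 +0.001:19/100 +0.003:20/97 +0.005:20/92 +0.007:20/85 +0.009:0/78 +0.011:0/87 +0.013:0/74 +0.015:10/121 
numeral [-0.0135  0.0158] ctr 0.0012 by [0.06   0.0747]
```

The window shows a 4 about 3 mm past centre. The second stroke is a bit shorter.

{"method": "move_arm", "body": {"rows": [{"translation": [0,0,3],"hand": 0.72,"rot": [0,0,0]},{"translation": [0,0,5.4],"hand": 0.72,"rot": [0,0,0]},{"translation": [0,0,5.4],"hand": 0.72,"rot": [0,0,0]},{"translation": [0,0,5.4],"hand": 0.98,"rot": [0,0,0]},{"translation": [0,0,5.4],"hand": 0.98,"rot": [0,0,0]},{"translation": [0,0,5.4],"hand": 0.98,"rot": [0,0,0]},{"translation": [0,0,5.4],"hand": 0.98,"rot": [0,0,0]},{"translation": [0,0,5.4],"hand": 0.98,"rot": [0,0,0]}]}}

```text
t: 29.63
eef_pos: [0.5795, -0.1645, 0.0864]
ee_rot: [-3.141, 0.002, -3.057]
force: [-0.6, 2.4, 3.0]
width: 0.0116
gripper_force: 25.0
```

{"method": "move_arm", "body": {"rows": [{"translation": [0.35,0,-0.25],"hand": 0.98,"rot": [0,0,0]},{"translation": [0.7,0,-0.48],"hand": 0.98,"rot": [0,0,0]},{"translation": [1.4,0,-0.77],"hand": 0.98,"rot": [0,0,0]},{"translation": [2.15,0,-0.94],"hand": 0.98,"rot": [0,0,0]},{"translation": [2.92,0,-0.95],"hand": 0.98,"rot": [0,0,0]},{"translation": [3.5,0,-0.86],"hand": 0.98,"rot": [0,0,0]},{"translation": [3.5,0,-0.86],"hand": 0.98,"rot": [0,0,0]}]}}

```text
t: 30.22
eef_pos: [0.547, -0.1672, 0.0954]
ee_rot: [-3.141, 0.008, -3.056]
force: [7.5, 2.3, -2.2]
width: 0.0119
gripper_force: 25.0
```

{"method": "move_arm", "body": {"rows": [{"translation": [0,0,0],"hand": 0.72,"rot": [0,0,0]},{"translation": [0,0,0],"hand": 0.72,"rot": [0,0,0]},{"translation": [0,0,0],"hand": 0.72,"rot": [0,0,0]},{"translation": [0,0,0],"hand": 0.72,"rot": [0,0,0]},{"translation": [0,0,-3],"hand": 0.72,"rot": [0,0,0]},{"translation": [-1.5,0,-5],"hand": 0.72,"rot": [0,0,0]},{"translation": [-3.5,0,-6],"hand": 0.72,"rot": [0,0,0]},{"translation": [-3.5,0,-7],"hand": 0.72,"rot": [0,0,0]}]}}

```text
t: 30.88
eef_pos: [0.5817, -0.1647, 0.165]
ee_rot: [-3.141, 0.002, -3.056]
force: [1.0, 0.2, 0.4]
width: 0.0243
gripper_force: 0.0
```

```bash
python3 - <<'E'
from h import *
s=arm.get_state(); print(s['eef_pos'],s['force'])
numeral('n7')
E
```

```text
[ 0.58173546 -0.16465206  0.16498821] [0.95449589 0.1979066  0.44123139]
n 1256 209 bx rng [-0.0142  0.0168]
-0.017:0/0 -0.015:0/68 -0.013:0/99 -0.011:52/86 -0.009:8/74 -0.007:9/86 -0.005:8/80 -0.003:5/84 -0.001:25/93 +0.001:24/74 +0.003:6/75 +0.005:8/78 +0.007:7/74 +0.009:18/81 +0.011:38/80 +0.013:1/45 +0.015:0/79 
numeral [-0.0108  0.0124] ctr 0.0008 by [0.0601 0.0744]
```

The 5 is centred to within 1 mm. Back to the carrier knob.

{"method": "move_arm", "body": {"rows": [{"translation": [0.5,2,-3],"hand": 0.6,"rot": [0,0,3.4]},{"translation": [2,5,-5],"hand": 0.5,"rot": [0,0,3.4]},{"translation": [3.5,8.7,-5],"hand": 0.5,"rot": [0,0,3.4]},{"translation": [5,12.4,-5],"hand": 0.5,"rot": [0,0,3.4]},{"translation": [6.5,16.1,-5],"hand": 0.5,"rot": [0,0,3.4]},{"translation": [8,19.8,-5],"hand": 0.5,"rot": [0,0,3.4]},{"translation": [9.5,23.5,-5],"hand": 0.5,"rot": [0,0,3.4]},{"translation": [11,27.2,-5],"hand": 0.5,"rot": [0,0,3.4]}]}}

```text
t: 31.6
eef_pos: [0.4442, 0.0977, 0.2131]
ee_rot: [-3.141, -0.001, -3.117]
force: [-0.5, 0.8, -0.4]
width: 0.0436
gripper_force: 0.0
```

{"method": "move_arm", "body": {"rows": [{"translation": [0.8,2.4,0],"hand": 0.5,"rot": [0,0,0]},{"translation": [1.6,4.3,2],"hand": 0.5,"rot": [0,0,0]},{"translation": [1.6,4.3,4],"hand": 0.5,"rot": [0,0,0]},{"translation": [1.6,4.3,4],"hand": 0.5,"rot": [0,0,0]},{"translation": [1.6,4.3,4],"hand": 0.5,"rot": [0,0,0]}]}}

```text
t: 32.02
eef_pos: [0.428, 0.1388, 0.1729]
ee_rot: [-3.139, -0.002, -3.115]
force: [0.5, 1.1, 0.9]
width: 0.0436
gripper_force: 0.0
```

{"method": "move_arm", "body": {"squeeze": 25, "rows": [{"translation": [-0.3,0,3],"hand": 0.5,"rot": [0,0,0]},{"translation": [-0.3,0,6],"hand": 0.5,"rot": [0,0,0]},{"translation": [-0.3,0,8.9],"hand": 0.5,"rot": [0,0,0]},{"translation": [-0.3,0,8.9],"hand": 0.5,"rot": [0,0,0]},{"translation": [-0.3,0,8.9],"hand": 0.95,"rot": [0,0,0]},{"translation": [-0.3,0,8.9],"hand": 0.95,"rot": [0,0,0]},{"translation": [-0.3,0,8.9],"hand": 0.95,"rot": [0,0,0]},{"translation": [-0.3,0,8.9],"hand": 0.95,"rot": [0,0,0]}]}}

```text
t: 32.68
eef_pos: [0.4331, 0.1403, 0.0864]
ee_rot: [3.14, 0.002, -3.116]
force: [0.5, -0.8, 0.3]
width: 0.0228
gripper_force: 0.2
```

{"method": "move_arm", "body": {"rows": [{"translation": [0,0,0],"hand": 0.95,"rot": [0,0,0]},{"translation": [0,0,0],"hand": 0.95,"rot": [0,0,0]},{"translation": [-0.1,0.7,0],"hand": 0.95,"rot": [0,0,0]},{"translation": [-0.35,1.6,0],"hand": 0.95,"rot": [0,0,0]},{"translation": [-0.6,2.6,0],"hand": 0.95,"rot": [0,0,0]},{"translation": [-0.85,3.6,0],"hand": 0.95,"rot": [0,0,0]},{"translation": [-1.1,4.6,0],"hand": 0.95,"rot": [0,0,0]},{"translation": [-1.35,5.6,0],"hand": 0.95,"rot": [0,0,0]}]}}

```text
t: 33.35
eef_pos: [0.4449, 0.1968, 0.0863]
ee_rot: [3.141, 0.002, -3.115]
force: [-1.1, -2.1, 9.3]
width: 0.0216
gripper_force: 25.0
```

{"method": "move_arm", "body": {"rows": [{"translation": [-0.25,1,0],"hand": 0.95,"rot": [0,0,0]},{"translation": [-0.5,2,0],"hand": 0.95,"rot": [0,0,0]},{"translation": [-0.75,3,0],"hand": 0.95,"rot": [0,0,0]},{"translation": [-1,4,0],"hand": 0.95,"rot": [0,0,0]},{"translation": [-1.2,4.9,0],"hand": 0.95,"rot": [0,0,0]},{"translation": [-1.3,5.3,0],"hand": 0.95,"rot": [0,0,0]},{"translation": [-1.3,5.3,0],"hand": 0.95,"rot": [0,0,0]},{"translation": [-1.3,5.3,0],"hand": 0.95,"rot": [0,0,0]}]}}

```text
t: 34.02
eef_pos: [0.457, 0.2511, 0.0864]
ee_rot: [3.139, 0.003, -3.115]
force: [0.6, 2.3, 4.5]
width: 0.0217
gripper_force: 25.0
```

```bash
python3 - <<'E'
from h import *
s=arm.get_state(); print(s['t'],s['eef_pos'],s['force'],s['width'])
for c in ['scene','side']:
    T=T_wc(c); im,d=arm.grab_frame(c); save(im,c+'9.png')
    for l in ['carrier_knob','round_tile','square_tile','pointer']: print(c,l,find(l,c,T,pmin=.4))
E
```

```text
34.0167 [0.45700872 0.25108801 0.0863602 ] [0.64296616 2.29503792 4.49845644] 0.021665440694569903
scene carrier_knob [(0.72, [0.5221, 0.1955, 0.0005], (378, 198)), (0.65, [0.4511, 0.2541, 0.1062], (387, 155)), (0.41, [0.5254, 0.2566, 0.0494], (397, 183))]
scene round_tile [(0.82, [0.6192, 0.3154, 0.0553], (429, 196))]
scene square_tile [(0.77, [0.599, 0.2018, 0.0479], (392, 203))]
scene pointer [(0.73, [0.6002, 0.1973, 0.0601], (392, 201))]
side carrier_knob [(0.94, [0.4537, 0.2519, 0.1062], (277, 266))]
side round_tile [(0.78, [0.6228, 0.3089, 0.0525], (220, 263))]
side square_tile [(0.86, [0.5949, 0.1979, 0.0505], (259, 251))]
side pointer [(0.76, [0.6004, 0.1939, 0.0631], (258, 245))]
```

{"method": "move_arm", "body": {"rows": [{"translation": [0,-0.1,0],"hand": 0.95,"rot": [0,0,0]},{"translation": [0,-0.2,0],"hand": 0.95,"rot": [0,0,0]},{"translation": [0,-0.2,0],"hand": 0.95,"rot": [0,0,0]},{"translation": [0,-0.2,0],"hand": 0.95,"rot": [0,0,0]},{"translation": [0,-0.2,0],"hand": 0.95,"rot": [0,0,0]},{"translation": [0,-0.2,0],"hand": 0.95,"rot": [0,0,0]},{"translation": [0,-0.2,0],"hand": 0.95,"rot": [0,0,0]},{"translation": [0,-0.2,0],"hand": 0.95,"rot": [0,0,0]}]}}

```text
t: 35.18
eef_pos: [0.457, 0.2485, 0.0863]
ee_rot: [3.139, 0.003, -3.115]
force: [0.5, 0.8, 5.9]
width: 0.0217
gripper_force: 25.0
```

{"method": "move_arm", "body": {"rows": [{"translation": [0,0,0],"hand": 0.95,"rot": [0,0,0]},{"translation": [0,0,0],"hand": 0.95,"rot": [0,0,0]},{"translation": [0,0,0],"hand": 0.95,"rot": [0,0,0]},{"translation": [0,0,0],"hand": 0.95,"rot": [0,0,0]},{"translation": [0,0,0],"hand": 0.95,"rot": [0,0,0]},{"translation": [0,0,0],"hand": 0.95,"rot": [0,0,0]},{"translation": [0,0,0],"hand": 0.95,"rot": [0,0,0]},{"translation": [0,0,0],"hand": 0.95,"rot": [0,0,0]}]}}

```text
t: 35.85
eef_pos: [0.4571, 0.2486, 0.0864]
ee_rot: [3.139, 0.003, -3.115]
force: [0.6, 1.1, 5.6]
width: 0.0216
gripper_force: 25.0
```

{"method": "move_arm", "body": {"rows": [{"translation": [0,0,0],"hand": 0.5,"rot": [0,0,0]},{"translation": [0,0,0],"hand": 0.5,"rot": [0,0,0]},{"translation": [0,0,0],"hand": 0.5,"rot": [0,0,0]},{"translation": [0,0,0],"hand": 0.5,"rot": [0,0,0]},{"translation": [0,0,0],"hand": 0.5,"rot": [0,0,0]},{"translation": [0,0,-4],"hand": 0.5,"rot": [0,0,0]},{"translation": [0,0,-8],"hand": 0.5,"rot": [0,0,0]},{"translation": [0,0,-12],"hand": 0.5,"rot": [0,0,0]}]}}

```text
t: 36.52
eef_pos: [0.4553, 0.2468, 0.2056]
ee_rot: [-3.14, -0.002, -3.116]
force: [0.4, 1.6, -0.5]
width: 0.0437
gripper_force: 0.0
```

{"method": "move_arm", "body": {"rows": [{"translation": [-1.5,-2.5,-0.7],"hand": 0.5,"rot": [0,0,0]},{"translation": [-3,-4.9,-0.7],"hand": 0.5,"rot": [0,0,0]},{"translation": [-3,-4.9,-0.7],"hand": 0.5,"rot": [0,0,0]},{"translation": [-3,-4.9,-0.7],"hand": 0.5,"rot": [0,0,0]},{"translation": [-3,-4.9,-0.7],"hand": 0.5,"rot": [0,0,0]}]}}

```text
t: 36.93
eef_pos: [0.4869, 0.1989, 0.2113]
ee_rot: [-3.141, -0.001, -3.117]
force: [0.3, -0.4, 0.1]
width: 0.0437
gripper_force: 0.0
```

```bash
python3 - <<'E'
from h import *
s=arm.get_state(); print(s['t'],s['eef_pos'],s['ee_rot'])
T=T_wc('wrist',s); im,d=arm.grab_frame('wrist'); save(im,'w10.png'); np.save('w10.npy',d)
for l in ['round_tile','square_tile','pointer']: print(l,find(l,'wrist',T,pmin=.4))
Ti=np.linalg.inv(T); c=arm.camera_params('wrist'); f=200/np.tan(np.radians(c['vfov']/2))
def fp(p):
    q=w(Ti,p); r=np.hypot(q[0],q[1]); th=np.arctan2(r,q[2]); return np.array([c['cx']+f*th*q[0]/r,c['cy']+f*th*q[1]/r])
from scipy.optimize import fsolve
P=cloud('wrist',d,T); g=im.astype(int).mean(-1)
t=(d>0)&(abs(P[...,0]-.598)<.03)&(abs(P[...,1]-.199)<.03)&(P[...,2]<.056)&(P[...,2]>.04)
print('pred dot',fp([.598,.199,.052]))
u,v=np.round(fp([.598,.199,.052])).astype(int)
print(g[v-14:v+10,u-16:u+17].astype(int).tolist() if 0 else '')
save(cv2.resize(im[v-40:v+60,u-50:u+50],None,fx=5.5,fy=5.5,interpolation=2),'c10.png'); print(u-50,v-40)
E
```

```text
36.9333 [0.4868901  0.19890776 0.21131122] [-3.14127223e+00 -6.28082766e-04 -3.11702551e+00]
round_tile []
square_tile [(0.75, [0.5951, 0.1926, 0.0527], (309, 272))]
pointer []
pred dot [314.74305113 274.48606419]

265 234
```

View pics/c10.png

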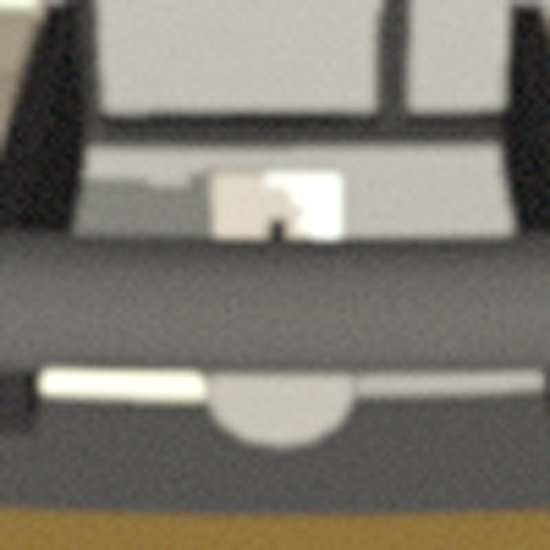

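The square tile's dot is at (277,228) and the pointer head's centre line at about 281. I compute both.

```bash
python3 - <<'E'
from h import *
from scipy.optimize import fsolve
s=arm.get_state(); T=T_wc('wrist',s); Ti=np.linalg.inv(T); c=arm.camera_params('wrist'); f=200/np.tan(np.radians(c['vfov']/2))
def fp(p):
    q=w(Ti,p); r=np.hypot(q[0],q[1]); th=np.arctan2(r,q[2]); return np.array([c['cx']+f*th*q[0]/r,c['cy']+f*th*q[1]/r])
g=lambda x,y:(265+x/5.5-.41,234+y/5.5-.41)
S=lambda x,y,z:fsolve(lambda a:fp([a[0],a[1],z])-g(x,y),[.6,.2])
print('dot',S(277,228,.052),'near edge+13mm',S(278,172,.052)+[.013,0],'L/R',S(210,205,.052),S(345,205,.052))
print('head bottom-13.5mm',S(281.5,446,.1105)-[.0135,0],'L/R',S(207,385,.1105),S(357,385,.1105))
E
```

```text
dot [0.59866704 0.20019661] near edge+13mm [0.59789938 0.20009702] L/R [0.59340214 0.18615796] [0.59259274 0.21417978]
head bottom-13.5mm [0.59609874 0.20179721] L/R [0.59559697 0.18816553] [0.59481437 0.21493823]
```

The offset is about (+2, -1.5) mm. I regrip and trim it, then let it stand again.

{"method": "move_arm", "body": {"rows": [{"translation": [1.5,2.5,0],"hand": 0.5,"rot": [0,0,0]},{"translation": [2.9,5,1],"hand": 0.5,"rot": [0,0,0]},{"translation": [2.9,5,4],"hand": 0.5,"rot": [0,0,0]},{"translation": [2.9,5,7.5],"hand": 0.5,"rot": [0,0,0]},{"translation": [2.9,5,10.5],"hand": 0.5,"rot": [0,0,0]},{"translation": [2.9,5,12.6],"hand": 0.5,"rot": [0,0,0]},{"translation": [2.9,5,12.6],"hand": 0.5,"rot": [0,0,0]},{"translation": [2.9,5,12.6],"hand": 0.95,"rot": [0,0,0]}]}}

```text
t: 37.8
eef_pos: [0.4563, 0.2483, 0.0851]
ee_rot: [-3.139, -0.002, -3.115]
force: [0.6, 0.1, 0.8]
width: 0.0409
gripper_force: 0.0
```

{"method": "move_arm", "body": {"rows": [{"translation": [0,0,0],"hand": 0.95,"rot": [0,0,0]},{"translation": [0,0,0],"hand": 0.95,"rot": [0,0,0]},{"translation": [0,0,0],"hand": 0.95,"rot": [0,0,0]},{"translation": [0,0,0],"hand": 0.95,"rot": [0,0,0]},{"translation": [0,0,0],"hand": 0.95,"rot": [0,0,0]},{"translation": [0,0,0],"hand": 0.95,"rot": [0,0,0]}]}}

```text
t: 38.3
eef_pos: [0.4576, 0.2491, 0.0872]
ee_rot: [3.14, 0.002, -3.116]
force: [-1.6, 0.8, 7.5]
width: 0.0212
gripper_force: 25.0
```

{"method": "move_arm", "body": {"rows": [{"translation": [0.1,0.05,0],"hand": 0.95,"rot": [0,0,0]},{"translation": [0.15,0.1,0],"hand": 0.95,"rot": [0,0,0]},{"translation": [0.15,0.1,0],"hand": 0.95,"rot": [0,0,0]},{"translation": [0.15,0.1,0],"hand": 0.95,"rot": [0,0,0]},{"translation": [0.15,0.1,0],"hand": 0.95,"rot": [0,0,0]},{"translation": [0.15,0.1,0],"hand": 0.95,"rot": [0,0,0]},{"translation": [0.15,0.1,0],"hand": 0.95,"rot": [0,0,0]},{"translation": [0.15,0.1,0],"hand": 0.95,"rot": [0,0,0]}]}}

```text
t: 38.97
eef_pos: [0.4563, 0.25, 0.0872]
ee_rot: [3.14, 0.002, -3.116]
force: [0.5, -1.2, 5.6]
width: 0.0216
gripper_force: 25.0
```

{"method": "move_arm", "body": {"rows": [{"translation": [0,0,0],"hand": 0.95,"rot": [0,0,0]},{"translation": [0,0,0],"hand": 0.95,"rot": [0,0,0]},{"translation": [0,0,0],"hand": 0.95,"rot": [0,0,0]},{"translation": [0,0,0],"hand": 0.95,"rot": [0,0,0]},{"translation": [0,0,0],"hand": 0.95,"rot": [0,0,0]},{"translation": [0,0,0],"hand": 0.95,"rot": [0,0,0]},{"translation": [0,0,0],"hand": 0.95,"rot": [0,0,0]},{"translation": [0,0,0],"hand": 0.95,"rot": [0,0,0]}]}}

```text
t: 39.63
eef_pos: [0.4563, 0.25, 0.0872]
ee_rot: [3.14, 0.002, -3.116]
force: [-0.3, -1.1, 4.9]
width: 0.0215
gripper_force: 25.0
```

{"method": "move_arm", "body": {"rows": [{"translation": [0,0,0],"hand": 0.5,"rot": [0,0,0]},{"translation": [0,0,0],"hand": 0.5,"rot": [0,0,0]},{"translation": [0,0,0],"hand": 0.5,"rot": [0,0,0]},{"translation": [0,0,0],"hand": 0.5,"rot": [0,0,0]},{"translation": [0,0,0],"hand": 0.5,"rot": [0,0,0]},{"translation": [0,0,-4],"hand": 0.5,"rot": [0,0,0]},{"translation": [0,0,-8],"hand": 0.5,"rot": [0,0,0]},{"translation": [0,0,-12],"hand": 0.5,"rot": [0,0,0]}]}}

```text
t: 40.3
eef_pos: [0.4548, 0.2488, 0.2066]
ee_rot: [-3.14, -0.001, -3.116]
force: [1.1, 1.0, -0.1]
width: 0.0437
gripper_force: 0.0
```

{"method": "move_arm", "body": {"rows": [{"translation": [0,0,0],"hand": 0.5,"rot": [0,0,0]}]}}

```text
t: 40.38
eef_pos: [0.4585, 0.2518, 0.2137]
ee_rot: [3.135, 0.01, -3.115]
force: [0.9, 1.3, 0.7]
width: 0.0442
gripper_force: 0.0
```

Now the reading arm goes clear.

{"method": "move_arm", "body": {"rows": [{"translation": [-2.7,-2.7,0],"hand": 0.5,"rot": [0,0,0]},{"translation": [-5.5,-5.4,0],"hand": 0.5,"rot": [0,0,0]},{"translation": [-8.2,-8.1,0],"hand": 0.5,"rot": [0,0,0]},{"translation": [-11,-10.8,0],"hand": 0.5,"rot": [0,0,0]},{"translation": [-13.7,-13.5,0],"hand": 0.5,"rot": [0,0,0]},{"translation": [-13.7,-13.5,3],"hand": 0.5,"rot": [0,0,0]},{"translation": [-13.7,-13.5,3],"hand": 0.5,"rot": [0,0,0]},{"translation": [-13.7,-13.5,3],"hand": 0.5,"rot": [0,0,0]}]}}

```text
t: 41.05
eef_pos: [0.5947, 0.1169, 0.1741]
ee_rot: [-3.14, -0.004, -3.117]
force: [-0.3, 0.2, 0.2]
width: 0.0439
gripper_force: 0.0
```

```bash
python3 - <<'E'
from h import *
s=arm.get_state(); print(s['t'],s['eef_pos'],s['ee_rot'])
for c in ['scene','side','wrist']:
    T=T_wc(c,s); im,d=arm.grab_frame(c)
    for l in ['swing_knob','pointer','hinge','square_tile']: print(c,l,find(l,c,T,pmin=.4))
E
```

```text
41.05 [0.59470942 0.11689258 0.17406774] [-3.1398217  -0.00390017 -3.11743267]
scene swing_knob [(0.92, [0.5994, 0.1195, 0.1415], (371, 187))]
scene pointer [(0.67, [0.598, 0.197, 0.0632], (391, 199)), (0.53, [0.7117, -0.2007, 0.0011], (279, 279))]
scene hinge [(0.87, [0.6037, 0.0312, 0.0826], (342, 210))]
scene square_tile [(0.66, [0.6009, 0.2012, 0.0509], (393, 203))]
side swing_knob [(0.87, [0.6012, 0.1189, 0.142], (278, 211))]
side pointer [(0.93, [0.6006, 0.1961, 0.0642], (258, 245)), (0.59, [0.5056, -0.4058, 0.0025], (413, 200))]
side hinge [(0.57, [0.6001, 0.0301, 0.084], (301, 217))]
side square_tile [(0.76, [0.5969, 0.1978, 0.0521], (258, 250))]
wrist swing_knob [(0.79, [0.5991, 0.1216, 0.139], (323, 238))]
wrist pointer [(0.64, [0.5937, 0.197, 0.06], (406, 195))]
wrist hinge [(0.79, [0.5979, 0.0338, 0.0842], (216, 204)), (0.64, [0.6207, 0.3115, 0.0519], (500, 220)), (0.51, [0.5604, -0.3281, -0.0005], (24, 154))]
wrist square_tile [(0.81, [0.5914, 0.1984, 0.0487], (404, 189))]
```

{"method": "move_arm", "body": {"squeeze": 25, "rows": [{"translation": [-0.5,0.3,2.5],"hand": 0.5,"rot": [0,0,0]},{"translation": [-0.5,0.3,5.2],"hand": 0.5,"rot": [0,0,0]},{"translation": [-0.5,0.3,5.2],"hand": 0.5,"rot": [0,0,0]},{"translation": [-0.5,0.3,5.2],"hand": 0.95,"rot": [0,0,0]},{"translation": [-0.5,0.3,5.2],"hand": 0.95,"rot": [0,0,0]},{"translation": [-0.5,0.3,5.2],"hand": 0.95,"rot": [0,0,0]},{"translation": [-0.5,0.3,5.2],"hand": 0.95,"rot": [0,0,0]},{"translation": [-0.5,0.3,5.2],"hand": 0.95,"rot": [0,0,0]}]}}

```text
t: 42.47
eef_pos: [0.6009, 0.1192, 0.1253]
ee_rot: [-3.139, 0.001, -3.116]
force: [1.2, -9.4, 2.9]
width: 0.0215
gripper_force: 25.0
```

{"method": "move_arm", "body": {"rows": [{"translation": [-0.6,0,0],"hand": 0.95,"rot": [0,0,0]},{"translation": [-1.27,-0.1,0],"hand": 0.95,"rot": [0,0,0]},{"translation": [-1.9,-0.22,0],"hand": 0.95,"rot": [0,0,0]},{"translation": [-2.5,-0.38,0],"hand": 0.95,"rot": [0,0,0]},{"translation": [-3.1,-0.6,0],"hand": 0.95,"rot": [0,0,0]},{"translation": [-3.7,-0.85,0],"hand": 0.95,"rot": [0,0,0]},{"translation": [-4.25,-1.15,0],"hand": 0.95,"rot": [0,0,0]},{"translation": [-4.8,-1.49,0],"hand": 0.95,"rot": [0,0,0]}]}}

```text
t: 43.13
eef_pos: [0.6492, 0.1086, 0.1252]
ee_rot: [3.139, 0.001, -3.117]
force: [-3.7, 6.9, 1.7]
width: 0.0215
gripper_force: 25.0
```

{"method": "move_arm", "body": {"rows": [{"translation": [-0.5,-0.38,0],"hand": 0.95,"rot": [0,0,0]},{"translation": [-1,-0.8,0],"hand": 0.95,"rot": [0,0,0]},{"translation": [-1.45,-1.25,0],"hand": 0.95,"rot": [0,0,0]},{"translation": [-1.86,-1.73,0],"hand": 0.95,"rot": [0,0,0]},{"translation": [-2.23,-2.25,0],"hand": 0.95,"rot": [0,0,0]},{"translation": [-2.57,-2.78,0],"hand": 0.95,"rot": [0,0,0]},{"translation": [-2.87,-3.35,0],"hand": 0.95,"rot": [0,0,0]},{"translation": [-3.12,-3.93,0],"hand": 0.95,"rot": [0,0,0]}]}}

```text
t: 43.8
eef_pos: [0.6882, 0.0743, 0.1258]
ee_rot: [3.134, 0.015, -3.115]
force: [21.3, 16.2, -14.6]
width: 0.0179
gripper_force: 27.2
```

{"method": "move_arm", "body": {"rows": [{"translation": [-0.2,-0.6,0],"hand": 0.95,"rot": [0,0,0]},{"translation": [-0.37,-1.22,0],"hand": 0.95,"rot": [0,0,0]},{"translation": [-0.5,-1.85,0],"hand": 0.95,"rot": [0,0,0]},{"translation": [-0.56,-2.3,0],"hand": 0.95,"rot": [0,0,0]},{"translation": [-0.56,-2.3,0],"hand": 0.95,"rot": [0,0,0]}]}}

```text
t: 44.22
eef_pos: [0.6983, 0.0502, 0.1261]
ee_rot: [3.135, 0.022, -3.115]
force: [34.1, 8.0, -22.6]
width: 0.0144
gripper_force: 30.5
```

The knob is squeezing out of the pads. I open and look.

{"method": "move_arm", "body": {"rows": [{"translation": [0,0,0],"hand": 0.6,"rot": [0,0,0]},{"translation": [0,0,0],"hand": 0.5,"rot": [0,0,0]},{"translation": [0,0,0],"hand": 0.5,"rot": [0,0,0]},{"translation": [0,0,0],"hand": 0.5,"rot": [0,0,0]}]}}

```text
t: 44.55
eef_pos: [0.6875, 0.0461, 0.1245]
ee_rot: [3.141, 0.001, -3.116]
force: [-0.5, -1.2, -0.5]
width: 0.0353
gripper_force: 0.0
```

```bash
python3 - <<'E'
from h import *
s=arm.get_state(); print(s['t'],s['eef_pos'],s['ee_rot'],s['force'],s['width'])
for c in ['scene','side','wrist']:
    T=T_wc(c,s); im,d=arm.grab_frame(c)
    for l in ['swing_knob','pointer','hinge']: print(c,l,find(l,c,T,pmin=.4))
E
```

```text
44.55 [0.68746149 0.04612354 0.12454564] [ 3.14140681e+00  5.76202874e-04 -3.11598581e+00] [-0.45258782 -1.1561262  -0.45169617] 0.03530255321314607
scene swing_knob [(0.7, [0.6337, 0.449, 0.0043], (465, 200)), (0.57, [0.6859, 0.0492, 0.1422], (361, 213))]
scene pointer [(0.54, [0.7624, 0.0623, 0.0643], (376, 251))]
scene hinge [(0.62, [0.5507, -0.0951, 0.1041], (295, 204)), (0.57, [0.602, 0.0345, 0.0861], (343, 209)), (0.41, [0.6316, 0.4505, 0.0019], (464, 200))]
side swing_knob [(0.95, [0.685, 0.0455, 0.1426], (278, 191)), (0.63, [0.5604, -0.1649, 0.0561], (355, 206)), (0.55, [0.5987, 0.0321, 0.0867], (301, 216)), (0.45, [0.5299, 0.1966, 0.0002], (275, 275))]
side pointer [(0.62, [0.7657, 0.0597, 0.0654], (258, 205))]
side hinge [(0.72, [0.6011, 0.03, 0.0848], (301, 216))]
wrist swing_knob [(0.86, [0.6852, 0.0492, 0.1433], (322, 274))]
wrist pointer [(0.8, [0.7593, 0.0636, 0.064], (335, 298))]
wrist hinge [(0.58, [0.5968, 0.0333, 0.0881], (297, 83))]
```

The arm is at about 1.42 rad. I push the last bit with the +y finger.

{"method": "move_arm", "body": {"rows": [{"translation": [0.1,-0.4,0],"hand": 0.6,"rot": [0,0,0]},{"translation": [0.1,-0.8,0],"hand": 0.6,"rot": [0,0,0]},{"translation": [0.1,-1.1,0],"hand": 0.6,"rot": [0,0,0]},{"translation": [0.1,-1.1,0],"hand": 0.6,"rot": [0,0,0]}]}}

```text
t: 45.48
eef_pos: [0.6871, 0.036, 0.1238]
ee_rot: [3.139, 0.001, -3.116]
force: [0.3, 7.2, -0.6]
width: 0.0357
gripper_force: 3.6
```

{"method": "move_arm", "body": {"rows": [{"translation": [0,-0.2,0],"hand": 0.6,"rot": [0,0,0]},{"translation": [0,-0.4,0],"hand": 0.6,"rot": [0,0,0]},{"translation": [0,-0.4,0],"hand": 0.6,"rot": [0,0,0]}]}}

```text
t: 45.73
eef_pos: [0.6872, 0.0358, 0.1237]
ee_rot: [3.135, 0.003, -3.115]
force: [-1.7, 21.6, 1.8]
width: 0.0353
gripper_force: 10.8
```

```bash
python3 - <<'E'
from h import *
s=arm.get_state(); print(s['t'],s['eef_pos'],s['force'],s['width'])
for c in ['scene','side','wrist']:
    T=T_wc(c,s); im,d=arm.grab_frame(c)
    for l in ['swing_knob','pointer','hinge']: print(c,l,find(l,c,T,pmin=.5))
E
```

```text
45.7333 [0.68720527 0.0357687  0.12369615] [-1.69839104 21.59334805  1.81960682] 0.035338750142064716
scene swing_knob [(0.66, [0.6865, 0.0397, 0.1389], (358, 215))]
scene pointer [(0.63, [0.7629, 0.0485, 0.0619], (371, 253)), (0.56, [0.4545, 0.2543, 0.1104], (388, 155)), (0.51, [0.5568, -0.1662, 0.0014], (274, 236))]
scene hinge [(0.65, [0.6015, 0.0374, 0.0852], (344, 209))]
side swing_knob [(0.94, [0.6836, 0.0474, 0.1447], (278, 191))]
side pointer [(0.83, [0.7696, 0.0456, 0.0675], (261, 202))]
side hinge [(0.75, [0.6038, 0.0314, 0.085], (300, 216))]
wrist swing_knob [(0.75, [0.6844, 0.0463, 0.1399], (337, 271))]
wrist pointer [(0.86, [0.7617, 0.0535, 0.0622], (335, 300)), (0.74, [0.5616, -0.1651, -0.0041], (116, 64))]
wrist hinge [(0.85, [0.5981, 0.038, 0.0841], (323, 86)), (0.65, [0.6856, 0.0469, 0.1415], (338, 275))]
```

The arm is at its clear stop: 21 N with no motion. I back off and go to the boards.

{"method": "move_arm", "body": {"rows": [{"translation": [0,0.6,0],"hand": 0.5,"rot": [0,0,0]},{"translation": [0,0.9,0],"hand": 0.5,"rot": [0,0,0]},{"translation": [0,0.9,0],"hand": 0.5,"rot": [0,0,0]},{"translation": [0,0.9,-4],"hand": 0.5,"rot": [0,0,0]},{"translation": [0,0.9,-8],"hand": 0.5,"rot": [0,0,0]},{"translation": [0,0.9,-12],"hand": 0.5,"rot": [0,0,0]},{"translation": [2,-1,-14],"hand": 0.5,"rot": [0,0,0]},{"translation": [4,-4,-14],"hand": 0.5,"rot": [0,0,0]}]}}

```text
t: 47.0
eef_pos: [0.6502, -0.0096, 0.2694]
ee_rot: [3.142, 0.009, -3.114]
force: [1.3, -2.8, 1.2]
width: 0.0439
gripper_force: 0.0
```

{"method": "move_arm", "body": {"rows": [{"translation": [1.5,-4,0],"hand": 0.5,"rot": [0,0,0]},{"translation": [3,-8,0],"hand": 0.5,"rot": [0,0,0]},{"translation": [4.5,-12,0],"hand": 0.5,"rot": [0,0,0]},{"translation": [6,-16,0],"hand": 0.5,"rot": [0,0,0]},{"translation": [7.5,-20,0],"hand": 0.5,"rot": [0,0,0]},{"translation": [9,-24,0],"hand": 0.5,"rot": [0,0,0]},{"translation": [10.5,-28,0],"hand": 0.5,"rot": [0,0,0]},{"translation": [11,-31,0],"hand": 0.5,"rot": [0,0,0]}]}}

```text
t: 47.67
eef_pos: [0.5433, -0.3254, 0.2642]
ee_rot: [-3.141, -0.0, -3.117]
force: [0.8, -0.1, -0.2]
width: 0.0438
gripper_force: 0.0
```

{"method": "move_arm", "body": {"rows": [{"translation": [0,0,0],"hand": 0.5,"rot": [0,0,0]},{"translation": [0,0,0],"hand": 0.5,"rot": [0,0,0]},{"translation": [0,0,0],"hand": 0.5,"rot": [0,0,0]}]}}

```text
t: 47.92
eef_pos: [0.545, -0.3234, 0.2634]
ee_rot: [3.141, -0.001, -3.118]
force: [0.3, 0.6, 0.2]
width: 0.0441
gripper_force: 0.0
```

```bash
cat >> h.py <<'E'
def boards():
    "orange grip bars (real boards) from the wrist camera: centre xy, yaw of long axis"
    s=arm.get_state(); T=T_wc('wrist',s); im,d=arm.grab_frame('wrist'); P=cloud('wrist',d,T)
    print(s['t'],s['eef_pos'].round(4),s['ee_rot'].round(4))
    hsv=cv2.cvtColor(im,cv2.COLOR_RGB2HSV)
    top=(d>0)&(P[...,2]>.033)&(P[...,2]<.046)&(P[...,1]<-.2)
    org=top&(hsv[...,0]<20)&(hsv[...,1]>90)
    n,l,st,ce=cv2.connectedComponentsWithStats(org.astype(np.uint8))
    for k in range(1,n):
        if st[k,4]<25: continue
        Q=P[l==k]; r=cv2.minAreaRect((Q[:,:2]*1000).astype(np.float32)); (a,b),(w_,h_),an=r
        if w_<h_: an+=90
        an=(an+90)%180-90
        print('bar c',np.round([a/1000,b/1000],4),'size',round(max(w_,h_),1),round(min(w_,h_),1),'yaw deg',round(an,1),'z',Q[:,2].max().round(4),'px',ce[k].astype(int),st[k,4])
    return im,T
E
python3 - <<'E'
from h import *
im,T=boards(); save(im,'w11.png')
print(find('board0','wrist',T))
for c in ['scene','side']:
    Tc=T_wc(c); arm.grab_frame(c)
    for l in ['nest1','carrier_knob','board0','pointer','swing_knob']: print(c,l,find(l,c,Tc,pmin=.4))
E
```

```text
47.9167 [ 0.545  -0.3234  0.2634] [ 3.1415e+00 -7.0000e-04 -3.1179e+00]
bar c [ 0.4993 -0.4078] size 49.3 13.7 yaw deg -22.6 z 0.0419 px [248 128] 443
bar c [ 0.5651 -0.3269] size 48.9 13.7 yaw deg 12.3 z 0.0416 px [313 181] 417
[(0.95, [0.5418, -0.5276, -0.002], (175, 157)), (0.84, [0.6388, -0.4367, 0.0021], (237, 223)), (0.79, [0.3622, -0.4376, -0.0018], (234, 26)), (0.79, [0.3998, -0.3089, 0.0025], (331, 51)), (0.74, [0.4977, -0.4106, -0.0038], (252, 124)), (0.71, [0.5633, -0.3296, 0.0021], (312, 173)), (0.34, [0.5983, 0.0344, 0.0842], (562, 221))]
scene nest1 [(0.89, [0.522, 0.2524, 0.0508], (395, 182)), (0.79, [0.5259, 0.1905, 0.0538], (378, 187)), (0.7, [0.5192, 0.3139, 0.0515], (412, 177))]
scene carrier_knob []
scene board0 [(0.95, [0.5401, -0.5267, -0.0018], (149, 268)), (0.93, [0.6332, -0.4345, 0.0016], (188, 283)), (0.8, [0.3999, -0.3069, 0.0007], (215, 214)), (0.62, [0.5618, -0.3279, 0.0012], (220, 253)), (0.62, [0.498, -0.4117, 0.0037], (187, 245)), (0.6, [0.356, -0.4337, -0.0014], (171, 215))]
scene pointer [(0.66, [0.7661, 0.0485, 0.0622], (372, 254))]
scene swing_knob [(0.66, [0.6864, 0.044, 0.141], (360, 214)), (0.54, [0.4525, 0.2523, 0.1092], (387, 155))]
side nest1 [(0.77, [0.5192, 0.2527, 0.0539], (261, 271)), (0.69, [0.5244, 0.3166, 0.0471], (240, 283)), (0.59, [0.5292, 0.1957, 0.0514], (275, 260))]
side carrier_knob [(0.96, [0.4557, 0.2539, 0.1057], (275, 266)), (0.72, [0.5012, -0.4055, 0.006], (414, 199))]
side board0 [(0.77, [0.6462, -0.4355, 0.0004], (386, 183)), (0.63, [0.5654, -0.328, 0.0009], (385, 202)), (0.56, [0.5009, -0.4069, 0.0028], (414, 200)), (0.44, [0.4008, -0.3093, 0.003], (422, 222))]
side pointer [(0.95, [0.7667, 0.0461, 0.0651], (262, 204))]
side swing_knob [(0.96, [0.686, 0.0424, 0.1408], (278, 191))]
```

Both real boards are confirmed by their orange bars: A at (0.565,-0.327), yaw 12.3°, and B at (0.499,-0.408), yaw -22.6°. I pick A.

{"method": "move_arm", "body": {"squeeze": 30, "rows": [{"translation": [-1,-0.2,3],"hand": 0.55,"rot": [0,0,-5.5]},{"translation": [-2,-0.4,6],"hand": 0.6,"rot": [0,0,-10.9]},{"translation": [-2,-0.4,9.5],"hand": 0.6,"rot": [0,0,-10.9]},{"translation": [-2,-0.4,13],"hand": 0.6,"rot": [0,0,-10.9]},{"translation": [-2,-0.4,16.5],"hand": 0.6,"rot": [0,0,-10.9]},{"translation": [-2,-0.4,18],"hand": 0.6,"rot": [0,0,-10.9]},{"translation": [-2,-0.4,18],"hand": 0.6,"rot": [0,0,-10.9]},{"translation": [-2,-0.4,18],"hand": 0.6,"rot": [0,0,-10.9]}]}}

```text
t: 49.28
eef_pos: [0.5656, -0.3263, 0.0832]
ee_rot: [3.141, -0.002, -2.926]
force: [1.1, -0.0, 1.0]
width: 0.035
gripper_force: 0.0
```

```bash
python3 -c "
from h import *
boards()"
```

```text
49.2833 [ 0.5656 -0.3263  0.0832] [ 3.1412e+00 -1.8000e-03 -2.9256e+00]
bar c [ 0.4993 -0.4081] size 49.2 14.1 yaw deg -22.1 z 0.0421 px [212 101] 1660
bar c [ 0.5655 -0.3269] size 50.8 13.9 yaw deg 12.7 z 0.0423 px [315 222] 1408
```

{"method": "move_arm", "body": {"squeeze": 30, "rows": [{"translation": [0,0,2.5],"hand": 0.6,"rot": [0,0,0]},{"translation": [0,0,4.5],"hand": 0.6,"rot": [0,0,0]},{"translation": [0,0,5.4],"hand": 0.6,"rot": [0,0,0]},{"translation": [0,0,5.4],"hand": 0.6,"rot": [0,0,0]},{"translation": [0,0,5.4],"hand": 0.97,"rot": [0,0,0]},{"translation": [0,0,5.4],"hand": 0.97,"rot": [0,0,0]},{"translation": [0,0,5.4],"hand": 0.97,"rot": [0,0,0]},{"translation": [0,0,5.4],"hand": 0.97,"rot": [0,0,0]}]}}

```text
t: 50.0
eef_pos: [0.5667, -0.3265, 0.0311]
ee_rot: [-3.14, 0.002, -2.926]
force: [-0.2, -0.1, 3.9]
width: 0.014
gripper_force: 6.6
```

{"method": "move_arm", "body": {"rows": [{"translation": [0,0,0],"hand": 0.97,"rot": [0,0,0]},{"translation": [0,0,0],"hand": 0.97,"rot": [0,0,0]},{"translation": [0,0,-2],"hand": 0.97,"rot": [0,0,0]},{"translation": [0,0,-5],"hand": 0.97,"rot": [0,0,0]},{"translation": [0,0,-8.5],"hand": 0.97,"rot": [0,0,0]},{"translation": [0,0,-12],"hand": 0.97,"rot": [0,0,0]},{"translation": [0,0,-15],"hand": 0.97,"rot": [0,0,0]},{"translation": [0,0,-18],"hand": 0.97,"rot": [0,0,0]}]}}

```text
t: 50.67
eef_pos: [0.5656, -0.3261, 0.2118]
ee_rot: [-3.141, 0.001, -2.926]
force: [1.4, 0.3, -0.7]
width: 0.0137
gripper_force: 30.0
```

```bash
python3 - <<'E'
from h import *
s=dict(eef_pos=np.array([.4868901,.19890776,.21131122]),ee_rot=np.array([-3.14127223,-6.28e-4,-3.11702551]))
T=T_wc('wrist',s); im=cv2.imread('pics/w10.png')
Ti=np.linalg.inv(T); c=arm.camera_params('wrist'); f=200/np.tan(np.radians(c['vfov']/2))
xs=np.arange(.44,.62,.0005); ys=np.arange(.13,.38,.0005); X,Y=np.meshgrid(xs,ys,indexing='ij')
def mp(z):
    q=np.stack([X,Y,0*X+z],-1)@Ti[:3,:3].T+Ti[:3,3]; r=np.hypot(q[...,0],q[...,1]); th=np.arctan2(r,q[...,2])
    return cv2.remap(im,(c['cx']+f*th*q[...,0]/r).astype(np.float32),(c['cy']+f*th*q[...,1]/r).astype(np.float32),1)
g=mp(.049).astype(int).mean(-1)
for th in (90,110,130):
    n,l,st,ce=cv2.connectedComponentsWithStats(((g>th)).astype(np.uint8),connectivity=4)
    for k in range(1,n):
        if 8000<st[k,4]<35000:
            pts=np.argwhere(l==k).astype(np.float32); r=cv2.minAreaRect(pts); print(th,'ctr',np.round([.44+r[0][0]*.0005,.13+r[0][1]*.0005],4),'size mm',np.round(np.array(r[1])*.5,1),'ang',round(r[2],1))
E
```

```text
90 ctr [0.5285 0.1895] size mm [90.7 59.2] ang 1.9
90 ctr [0.5922 0.2025] size mm [26.  93.6] ang 1.8
110 ctr [0.5287 0.1893] size mm [89.8 58.3] ang 2.3
110 ctr [0.5923 0.2027] size mm [24.9 92.1] ang 2.1
130 ctr [0.5287 0.1893] size mm [88.8 57.3] ang 2.4
```

{"method": "move_arm", "body": {"rows": [{"translation": [-1,4,0],"hand": 0.97,"rot": [0,0,5]},{"translation": [-2,8,0],"hand": 0.97,"rot": [0,0,10.9]},{"translation": [-2,12,0],"hand": 0.97,"rot": [0,0,10.9]},{"translation": [-2,16,0],"hand": 0.97,"rot": [0,0,10.9]},{"translation": [-2,20,0],"hand": 0.97,"rot": [0,0,10.9]},{"translation": [-2,24,0],"hand": 0.97,"rot": [0,0,10.9]},{"translation": [-2,28,0],"hand": 0.97,"rot": [0,0,10.9]},{"translation": [-2,32,0],"hand": 0.97,"rot": [0,0,10.9]}]}}

```text
t: 51.33
eef_pos: [0.5159, -0.0077, 0.21]
ee_rot: [3.141, 0.001, -3.116]
force: [0.7, 0.7, 0.2]
width: 0.0139
gripper_force: 30.0
```

{"method": "move_arm", "body": {"rows": [{"translation": [0,0,0],"hand": 0.97,"rot": [0,0,0]},{"translation": [0,0,0],"hand": 0.97,"rot": [0,0,0]}]}}

```text
t: 51.5
eef_pos: [0.5165, -0.0072, 0.2102]
ee_rot: [3.141, 0.001, -3.112]
force: [-0.0, -0.7, -0.6]
width: 0.0136
gripper_force: 30.0
```

{"method": "move_arm", "body": {"rows": [{"translation": [-0.3,4,0],"hand": 0.97,"rot": [0,0,0]},{"translation": [-0.6,8,0],"hand": 0.97,"rot": [0,0,0]},{"translation": [-0.9,12,0],"hand": 0.97,"rot": [0,0,0]},{"translation": [-1.2,16,0],"hand": 0.97,"rot": [0,0,0]},{"translation": [-1.6,19,1],"hand": 0.97,"rot": [0,0,0]},{"translation": [-1.6,19.8,3],"hand": 0.97,"rot": [0,0,0]},{"translation": [-1.6,19.8,4],"hand": 0.97,"rot": [0,0,0]},{"translation": [-1.6,19.8,4],"hand": 0.97,"rot": [0,0,0]}]}}

```text
t: 52.17
eef_pos: [0.5266, 0.1876, 0.1668]
ee_rot: [-3.139, -0.005, -3.117]
force: [-0.7, -0.2, -0.9]
width: 0.0138
gripper_force: 30.0
```

{"method": "move_arm", "body": {"rows": [{"translation": [0,0,0],"hand": 0.97,"rot": [0,0,0]},{"translation": [0,0,0],"hand": 0.97,"rot": [0,0,0]}]}}

```text
t: 52.33
eef_pos: [0.5284, 0.1878, 0.1704]
ee_rot: [-3.142, 0.001, -3.117]
force: [-0.1, 0.3, 0.8]
width: 0.0137
gripper_force: 30.0
```

```bash
cat >> h.py <<'E'
def nests(fn):
    s=arm.get_state(); T=T_wc('wrist',s); im,d=arm.grab_frame('wrist'); save(im,fn)
    print(s['t'],s['eef_pos'].round(4),s['ee_rot'].round(4),'w',round(s['width'],4))
    Ti=np.linalg.inv(T); c=arm.camera_params('wrist'); f=200/np.tan(np.radians(c['vfov']/2))
    xs=np.arange(.44,.62,.0005); ys=np.arange(.10,.38,.0005); X,Y=np.meshgrid(xs,ys,indexing='ij')
    q=np.stack([X,Y,0*X+.049],-1)@Ti[:3,:3].T+Ti[:3,3]; r=np.hypot(q[...,0],q[...,1]); th=np.arctan2(r,q[...,2])
    U=c['cx']+f*th*q[...,0]/r; V=c['cy']+f*th*q[...,1]/r
    g=cv2.remap(im,U.astype(np.float32),V.astype(np.float32),1).astype(int).mean(-1)
    np.save('map.npy',g); cv2.imwrite('pics/map.png',g)
    for t in (80,100,120):
        n,l,st,ce=cv2.connectedComponentsWithStats((g>t).astype(np.uint8),connectivity=4)
        for k in range(1,n):
            if 9000<st[k,4]<30000:
                r=cv2.minAreaRect(np.argwhere(l==k).astype(np.float32)); print(t,'ctr',np.round([.44+r[0][0]*.0005,.10+r[0][1]*.0005],4),'size',np.round(np.array(r[1])*.5,1),'ang',round(r[2],1))
    for l in ['nest1','carrier_knob','square_tile','round_tile','board0']: print(l,find(l,'wrist',T,pmin=.4))
E
python3 -c "
from h import *
nests('w12.png')"
```

```text
52.3333 [0.5284 0.1878 0.1704] [-3.1416e+00  7.0000e-04 -3.1175e+00] w 0.0137
80 ctr [0.5224 0.3157] size [91.8 56.1] ang 2.2
100 ctr [0.5226 0.3158] size [90.5 54.9] ang 2.0
120 ctr [0.5275 0.301 ] size [138. 175.] ang 90.0
120 ctr [0.5226 0.3158] size [89.4 53.8] ang 1.9
120 ctr [0.5243 0.2536] size [89.5 54.7] ang 2.4
nest1 [(0.82, [0.5271, 0.2516, 0.0505], (387, 192)), (0.67, [0.5232, 0.3169, 0.0456], (450, 188))]
carrier_knob [(0.64, [0.4516, 0.2533, 0.1008], (412, 111))]
square_tile []
round_tile []
board0 [(0.95, [0.5263, 0.1869, 0.1403], (314, 232)), (0.66, [0.4025, -0.3106, 0.0018], (0, 99))][ WARN:0@1.012] global loadsave.cpp:1063 imwrite_ Unsupported depth image for selected encoder is fallbacked to CV_8U.
```

Nest 0 lies at (0.5263,0.1916). I lower the board into it.

{"method": "move_arm", "body": {"rows": [{"translation": [0.1,0.38,2],"hand": 0.97,"rot": [0,0,-0.5]},{"translation": [0.1,0.38,4],"hand": 0.97,"rot": [0,0,-0.5]},{"translation": [0.1,0.38,6],"hand": 0.97,"rot": [0,0,-0.5]},{"translation": [0.1,0.38,7.5],"hand": 0.97,"rot": [0,0,-0.5]},{"translation": [0.1,0.38,7.5],"hand": 0.97,"rot": [0,0,-0.5]},{"translation": [0.1,0.38,7.5],"hand": 0.97,"rot": [0,0,-0.5]}]}}

```text
t: 53.13
eef_pos: [0.5266, 0.1925, 0.0945]
ee_rot: [-3.141, -0.001, -3.107]
force: [-0.1, -0.2, -1.0]
width: 0.0137
gripper_force: 30.0
```

{"method": "move_arm", "body": {"rows": [{"translation": [0,0,0],"hand": 0.97,"rot": [0,0,0]}]}}

```text
t: 53.22
eef_pos: [0.5274, 0.1931, 0.0958]
ee_rot: [3.141, 0.001, -3.107]
force: [-0.2, -0.4, -0.3]
width: 0.0138
gripper_force: 30.0
```

{"method": "move_arm", "body": {"rows": [{"translation": [0,-0.13,0.5],"hand": 0.97,"rot": [0,0,0]},{"translation": [0,-0.13,1],"hand": 0.97,"rot": [0,0,0]},{"translation": [0,-0.13,1.5],"hand": 0.97,"rot": [0,0,0]},{"translation": [0,-0.13,1.5],"hand": 0.97,"rot": [0,0,0]}]}}

```text
t: 53.55
eef_pos: [0.5274, 0.1917, 0.08]
ee_rot: [3.141, 0.001, -3.107]
force: [-0.3, 0.4, -0.1]
width: 0.0136
gripper_force: 30.0
```

{"method": "move_arm", "body": {"rows": [{"translation": [0,0,0.15],"hand": 0.97,"rot": [0,0,0]},{"translation": [0,0,0.15],"hand": 0.97,"rot": [0,0,0]}]}}

```text
t: 53.72
eef_pos: [0.5284, 0.1921, 0.0798]
ee_rot: [3.141, 0.003, -3.106]
force: [0.8, -1.3, 10.5]
width: 0.0136
gripper_force: 30.0
```

Contact at the right height (10 N). I release and lift away.

{"method": "move_arm", "body": {"rows": [{"translation": [0,0,-0.15],"hand": 0.6,"rot": [0,0,0]},{"translation": [0,0,-0.15],"hand": 0.6,"rot": [0,0,0]},{"translation": [0,0,-0.15],"hand": 0.6,"rot": [0,0,0]},{"translation": [0,0,-0.15],"hand": 0.6,"rot": [0,0,0]},{"translation": [0,0,-2],"hand": 0.6,"rot": [0,0,0]},{"translation": [0,0,-5],"hand": 0.6,"rot": [0,0,0]},{"translation": [0,0,-9],"hand": 0.6,"rot": [0,0,0]},{"translation": [0,0,-13],"hand": 0.6,"rot": [0,0,0]}]}}

```text
t: 54.38
eef_pos: [0.5259, 0.191, 0.2086]
ee_rot: [-3.14, -0.002, -3.107]
force: [1.2, 1.2, -0.2]
width: 0.0349
gripper_force: 0.0
```

{"method": "move_arm", "body": {"rows": [{"translation": [0,0,0],"hand": 0.6,"rot": [0,0,0]},{"translation": [0,0,0],"hand": 0.6,"rot": [0,0,0]}]}}

```text
t: 54.55
eef_pos: [0.5278, 0.1923, 0.2107]
ee_rot: [3.139, 0.004, -3.107]
force: [-0.8, 0.1, -1.6]
width: 0.035
gripper_force: 0.0
```

```bash
python3 - <<'E'
from h import *
nests('w13.png')
print(arm.get_state()['q'].round(2))
im=cv2.imread('pics/w13.png')[:,:,::-1]; s=arm.get_state(); T=T_wc('wrist',s); im,d=arm.grab_frame('wrist'); P=cloud('wrist',d,T)
hsv=cv2.cvtColor(np.ascontiguousarray(im),cv2.COLOR_RGB2HSV)
m=(d>0)&(P[...,2]>.079)&(P[...,2]<.1)&(abs(P[...,0]-.526)<.06)&(abs(P[...,1]-.19)<.04)&(hsv[...,1]>90)&(hsv[...,0]<20)
print('bar',m.sum(),cv2.minAreaRect((P[m][:,:2]*1000).astype(np.float32)) if m.sum()>9 else '', np.percentile(P[m][:,2],[5,50,95]) if m.sum()>9 else '')
m=(d>0)&(P[...,2]>.053)&(P[...,2]<.068)&(abs(P[...,0]-.526)<.06)&(abs(P[...,1]-.19)<.04)
for a,b in ((.49,.51),(.54,.56)):
  for e,f in ((.17,.183),(.2,.213)):
    k=(P[...,0]>a)&(P[...,0]<b)&(P[...,1]>e)&(P[...,1]<f)&(d>0); print(a,e,k.sum(),np.median(P[k][:,2]).round(4))
E
```

```text
54.55 [0.5278 0.1923 0.2107] [ 3.1385  0.0042 -3.1073] w 0.035
80 ctr [0.5283 0.1926] size [90.2 58.7] ang 1.7
100 ctr [0.5238 0.3159] size [91.  55.9] ang 1.9
100 ctr [0.5258 0.2535] size [90.9 57.2] ang 1.7
100 ctr [0.5285 0.1919] size [88.7 56.1] ang 1.6
120 ctr [0.5238 0.316 ] size [89.8 54.8] ang 1.8
120 ctr [0.5259 0.2537] size [89.7 56.2] ang 1.9
120 ctr [0.5298 0.1923] size [84.6 52. ] ang 0.4
nest1 [(0.82, [0.5196, 0.3155, 0.0482], (431, 176)), (0.68, [0.5959, 0.2005, 0.0526], (321, 241)), (0.62, [0.5281, 0.2548, 0.0481], (376, 181))]
carrier_knob [(0.61, [0.4539, 0.2513, 0.1005], (390, 112))]
square_tile [(0.64, [0.5942, 0.1994, 0.0508], (320, 239)), (0.55, [0.5464, -0.1008, 0.1048], (58, 203))]
round_tile []
board0 [(0.74, [0.4031, -0.3056, -0.0009], (17, 94)), (0.69, [0.5235, 0.192, 0.0496], (316, 175)), (0.59, [0.6347, -0.4362, -0.0001], (2, 220))]
[ 0.7   0.2  -0.29 -0.   -1.08 -2.23]
bar 804 ((526.5217895507812, 193.13751220703125), (49.73127746582031, 12.790192604064941), 1.6624459028244019) [0.08723314 0.08878056 0.08992178]
0.49 0.17 5717 0.2955
0.49 0.2 5393 0.2939
0.54 0.17 242 0.0587
0.54 0.2 223 0.0588[ WARN:0@0.953] global loadsave.cpp:1063 imwrite_ Unsupported depth image for selected encoder is fallbacked to CV_8U.
```

Board A lies flat in nest 0 (bar top 0.089, plate 0.059). Now board B.

{"method": "move_arm", "body": {"rows": [{"translation": [0.3,-4,0],"hand": 0.6,"rot": [0,0,0]},{"translation": [0.6,-8,0],"hand": 0.6,"rot": [0,0,0]},{"translation": [1,-12,0],"hand": 0.6,"rot": [0,0,0]},{"translation": [1.3,-16,0],"hand": 0.6,"rot": [0,0,0]},{"translation": [1.6,-20,0],"hand": 0.6,"rot": [0,0,0]},{"translation": [2,-24,0],"hand": 0.6,"rot": [0,0,0]},{"translation": [2.3,-28,0],"hand": 0.6,"rot": [0,0,0]},{"translation": [2.6,-32,0],"hand": 0.6,"rot": [0,0,0]}]}}

```text
t: 55.57
eef_pos: [0.5111, -0.131, 0.2078]
ee_rot: [-3.142, -0.001, -3.107]
force: [1.3, -0.1, 0.9]
width: 0.0351
gripper_force: 0.0
```

{"method": "move_arm", "body": {"rows": [{"translation": [0.3,-4,0],"hand": 0.6,"rot": [0,0,4]},{"translation": [0.6,-8,0],"hand": 0.6,"rot": [0,0,8]},{"translation": [1,-12,0],"hand": 0.6,"rot": [0,0,12]},{"translation": [1.3,-16,0],"hand": 0.6,"rot": [0,0,16]},{"translation": [1.6,-20,0],"hand": 0.6,"rot": [0,0,20]},{"translation": [2,-24,0],"hand": 0.6,"rot": [0,0,24.3]},{"translation": [2.3,-27.9,0],"hand": 0.6,"rot": [0,0,24.3]},{"translation": [2.3,-27.9,0],"hand": 0.6,"rot": [0,0,24.3]}]}}

```text
t: 56.23
eef_pos: [0.497, -0.4145, 0.2063]
ee_rot: [-3.14, -0.002, 2.747]
force: [0.6, 0.5, 0.3]
width: 0.0344
gripper_force: 0.0
```

{"method": "move_arm", "body": {"rows": [{"translation": [0,0,0],"hand": 0.6,"rot": [0,0,0]},{"translation": [0,0,0],"hand": 0.6,"rot": [0,0,0]},{"translation": [0,0,0],"hand": 0.6,"rot": [0,0,0]}]}}

```text
t: 56.48
eef_pos: [0.4983, -0.4079, 0.2078]
ee_rot: [3.141, -0.001, 2.752]
force: [-0.8, 0.2, -0.1]
width: 0.0354
gripper_force: 0.0
```

```bash
python3 -c "
from h import *
im,T=boards(); save(im,'w14.png')"
```

```text
56.4833 [ 0.4983 -0.4079  0.2078] [ 3.1414e+00 -8.0000e-04  2.7525e+00]
bar c [ 0.4992 -0.4088] size 48.9 12.6 yaw deg -22.1 z 0.042 px [315 178] 554
```

{"method": "move_arm", "body": {"squeeze": 30, "rows": [{"translation": [-0.1,0,4],"hand": 0.6,"rot": [0,0,0]},{"translation": [-0.1,0,8],"hand": 0.6,"rot": [0,0,0]},{"translation": [-0.1,0,12],"hand": 0.6,"rot": [0,0,0]},{"translation": [-0.1,0,15],"hand": 0.6,"rot": [0,0,0]},{"translation": [-0.1,0,17],"hand": 0.6,"rot": [0,0,0]},{"translation": [-0.1,0,17.8],"hand": 0.6,"rot": [0,0,0]},{"translation": [-0.1,0,17.8],"hand": 0.6,"rot": [0,0,0]},{"translation": [-0.1,0,17.8],"hand": 0.97,"rot": [0,0,0]}]}}

```text
t: 57.2
eef_pos: [0.5001, -0.4089, 0.0312]
ee_rot: [-3.141, 0.001, 2.753]
force: [0.1, -0.7, 1.0]
width: 0.0324
gripper_force: 0.0
```

{"method": "move_arm", "body": {"rows": [{"translation": [0,0,0],"hand": 0.97,"rot": [0,0,0]},{"translation": [0,0,0],"hand": 0.97,"rot": [0,0,0]},{"translation": [0,0,0],"hand": 0.97,"rot": [0,0,0]},{"translation": [0,0,0],"hand": 0.97,"rot": [0,0,0]},{"translation": [0,0,0],"hand": 0.97,"rot": [0,0,0]}]}}

```text
t: 57.62
eef_pos: [0.5001, -0.4096, 0.0319]
ee_rot: [-3.141, 0.003, 2.752]
force: [-0.3, 2.0, 6.9]
width: 0.0138
gripper_force: 30.0
```

{"method": "move_arm", "body": {"rows": [{"translation": [0,0,-2],"hand": 0.97,"rot": [0,0,0]},{"translation": [0,0,-5],"hand": 0.97,"rot": [0,0,0]},{"translation": [0,0,-8.5],"hand": 0.97,"rot": [0,0,0]},{"translation": [0,0,-12],"hand": 0.97,"rot": [0,0,0]},{"translation": [0,0,-15],"hand": 0.97,"rot": [0,0,0]},{"translation": [0,0,-18],"hand": 0.97,"rot": [0,0,0]},{"translation": [0,0,-18],"hand": 0.97,"rot": [0,0,0]}]}}

```text
t: 58.2
eef_pos: [0.5015, -0.4111, 0.218]
ee_rot: [-3.14, 0.011, 2.752]
force: [1.1, -1.2, -0.1]
width: 0.014
gripper_force: 30.0
```

{"method": "move_arm", "body": {"rows": [{"translation": [1.2,3.3,0],"hand": 0.97,"rot": [0,0,-4]},{"translation": [2.4,6.6,0],"hand": 0.97,"rot": [0,0,-8]},{"translation": [3.6,9.9,0],"hand": 0.97,"rot": [0,0,-12]},{"translation": [4.8,13.2,0],"hand": 0.97,"rot": [0,0,-16]},{"translation": [6,16.5,0],"hand": 0.97,"rot": [0,0,-20]},{"translation": [7.3,19.8,0],"hand": 0.97,"rot": [0,0,-24.3]},{"translation": [8.5,23,0],"hand": 0.97,"rot": [0,0,-24.3]},{"translation": [9.7,26.3,0],"hand": 0.97,"rot": [0,0,-24.3]}]}}

```text
t: 58.87
eef_pos: [0.509, -0.1276, 0.2105]
ee_rot: [3.141, 0.001, -3.107]
force: [0.4, 0.7, -0.5]
width: 0.0141
gripper_force: 30.0
```

{"method": "move_arm", "body": {"rows": [{"translation": [-0.3,4,0],"hand": 0.97,"rot": [0,0,0]},{"translation": [-0.6,8,0],"hand": 0.97,"rot": [0,0,0]},{"translation": [-0.9,12,0],"hand": 0.97,"rot": [0,0,0]},{"translation": [-1.2,16,0],"hand": 0.97,"rot": [0,0,0]},{"translation": [-1.5,20,0],"hand": 0.97,"rot": [0,0,0]},{"translation": [-1.8,24,0],"hand": 0.97,"rot": [0,0,0]},{"translation": [-2.1,28,0],"hand": 0.97,"rot": [0,0,0]},{"translation": [-2.4,31,0],"hand": 0.97,"rot": [0,0,0]}]}}

```text
t: 59.53
eef_pos: [0.5225, 0.1844, 0.2105]
ee_rot: [3.141, 0.001, -3.106]
force: [-0.0, -1.3, -0.6]
width: 0.0141
gripper_force: 30.0
```

{"method": "move_arm", "body": {"rows": [{"translation": [0,0,0],"hand": 0.97,"rot": [0,0,0]},{"translation": [0,0,0],"hand": 0.97,"rot": [0,0,0]}]}}

```text
t: 59.7
eef_pos: [0.5225, 0.1831, 0.2099]
ee_rot: [3.142, -0.0, -3.105]
force: [-0.3, 0.3, -1.7]
width: 0.0139
gripper_force: 30.0
```

{"method": "move_arm", "body": {"rows": [{"translation": [-0.2,4,0],"hand": 0.97,"rot": [0,0,0]},{"translation": [-0.4,8,0],"hand": 0.97,"rot": [0,0,0]},{"translation": [-0.6,11.5,1],"hand": 0.97,"rot": [0,0,0]},{"translation": [-0.7,13.3,3],"hand": 0.97,"rot": [0,0,0]},{"translation": [-0.7,13.3,5],"hand": 0.97,"rot": [0,0,0]},{"translation": [-0.7,13.3,5],"hand": 0.97,"rot": [0,0,0]},{"translation": [-0.7,13.3,5],"hand": 0.97,"rot": [0,0,0]},{"translation": [-0.7,13.3,5],"hand": 0.97,"rot": [0,0,0]}]}}

```text
t: 60.37
eef_pos: [0.5259, 0.3137, 0.1614]
ee_rot: [3.141, 0.001, -3.108]
force: [-0.0, 0.2, -0.1]
width: 0.0138
gripper_force: 30.0
```

```bash
python3 -W ignore - 2>/dev/null <<'E'
from h import *
nests('w15.png')
E
```

```text
60.3667 [0.5259 0.3137 0.1614] [ 3.1414e+00  8.0000e-04 -3.1083e+00] w 0.0138
80 ctr [0.5276 0.1903] size [89.4 54.4] ang 1.9
120 ctr [0.507  0.3602] size [134.5  38.6] ang 2.2
nest1 [(0.83, [0.5266, 0.2521, 0.048], (247, 192)), (0.74, [0.5276, 0.3108, 0.1269], (311, 234))]
carrier_knob [(0.77, [0.4566, 0.2514, 0.1023], (226, 117))]
square_tile []
round_tile [(0.42, [0.4578, 0.2505, 0.1017], (225, 119))]
board0 [(0.94, [0.5269, 0.3106, 0.1268], (311, 233)), (0.6, [0.52, 0.1952, 0.0512], (186, 185))]
```

{"method": "move_arm", "body": {"rows": [{"translation": [0.13,0.18,2.5],"hand": 0.97,"rot": [0,0,0]},{"translation": [0.13,0.18,5],"hand": 0.97,"rot": [0,0,0]},{"translation": [0.13,0.18,6.5],"hand": 0.97,"rot": [0,0,0]},{"translation": [0.13,0.18,6.5],"hand": 0.97,"rot": [0,0,0]},{"translation": [0.13,0.18,6.5],"hand": 0.97,"rot": [0,0,0]},{"translation": [0.13,0.18,6.5],"hand": 0.97,"rot": [0,0,0]}]}}

```text
t: 61.17
eef_pos: [0.5246, 0.317, 0.0965]
ee_rot: [3.141, 0.001, -3.107]
force: [-0.3, -0.1, -0.4]
width: 0.0135
gripper_force: 30.0
```

{"method": "move_arm", "body": {"rows": [{"translation": [0,-0.12,0.5],"hand": 0.97,"rot": [0,0,0]},{"translation": [0,-0.12,1],"hand": 0.97,"rot": [0,0,0]},{"translation": [0,-0.12,1.5],"hand": 0.97,"rot": [0,0,0]},{"translation": [0,-0.12,1.5],"hand": 0.97,"rot": [0,0,0]}]}}

```text
t: 61.5
eef_pos: [0.5247, 0.3158, 0.0808]
ee_rot: [3.141, 0.002, -3.107]
force: [0.4, -0.6, -0.4]
width: 0.0138
gripper_force: 30.0
```

{"method": "move_arm", "body": {"rows": [{"translation": [0,0,0.15],"hand": 0.97,"rot": [0,0,0]},{"translation": [0,0,0.15],"hand": 0.97,"rot": [0,0,0]}]}}

```text
t: 61.67
eef_pos: [0.5255, 0.3163, 0.0806]
ee_rot: [3.14, 0.004, -3.106]
force: [-0.0, -1.0, 9.6]
width: 0.014
gripper_force: 30.0
```

Contact at the floor height. I release, lift and check everything.

{"method": "move_arm", "body": {"rows": [{"translation": [0,0,-0.15],"hand": 0.6,"rot": [0,0,0]},{"translation": [0,0,-0.15],"hand": 0.6,"rot": [0,0,0]},{"translation": [0,0,-0.15],"hand": 0.6,"rot": [0,0,0]},{"translation": [0,0,-0.15],"hand": 0.6,"rot": [0,0,0]},{"translation": [0,0,-2],"hand": 0.6,"rot": [0,0,0]},{"translation": [0,0,-5],"hand": 0.6,"rot": [0,0,0]},{"translation": [0,0,-9],"hand": 0.6,"rot": [0,0,0]},{"translation": [0,0,-13],"hand": 0.6,"rot": [0,0,0]}]}}

```text
t: 62.33
eef_pos: [0.5232, 0.3146, 0.2089]
ee_rot: [-3.139, -0.002, -3.107]
force: [0.8, 1.5, 0.7]
width: 0.0349
gripper_force: 0.0
```

{"method": "move_arm", "body": {"rows": [{"translation": [0,-3,-2],"hand": 0.6,"rot": [0,0,0]},{"translation": [0,-6,-4],"hand": 0.6,"rot": [0,0,0]},{"translation": [0,-6,-4],"hand": 0.6,"rot": [0,0,0]},{"translation": [0,-6,-4],"hand": 0.6,"rot": [0,0,0]}]}}

```text
t: 62.67
eef_pos: [0.5263, 0.2546, 0.2501]
ee_rot: [3.14, 0.002, -3.109]
force: [0.3, 0.7, -1.9]
width: 0.0348
gripper_force: 0.0
```

```bash
python3 -W ignore - 2>/dev/null <<'E'
from h import *
s=arm.get_state(); T=T_wc('wrist',s); im,d=arm.grab_frame('wrist'); P=cloud('wrist',d,T); print(s['t'],s['eef_pos'])
hsv=cv2.cvtColor(im,cv2.COLOR_RGB2HSV)
for y0 in (.191,.315):
    m=(d>0)&(P[...,2]>.079)&(P[...,2]<.1)&(abs(P[...,0]-.526)<.06)&(abs(P[...,1]-y0)<.04)&(hsv[...,1]>90)&(hsv[...,0]<20)
    print('bar',m.sum(),cv2.minAreaRect((P[m][:,:2]*1000).astype(np.float32)),np.percentile(P[m][:,2],[5,95]).round(4))
    for a in (.492,.55):
      for o in (-.016,.016):
        k=(abs(P[...,0]-a)<.006)&(abs(P[...,1]-y0-o)<.004)&(d>0); print(a,o,k.sum(),np.median(P[k][:,2]).round(4))
nests('w16.png')
for c in ['scene','side']:
    Tc=T_wc(c); arm.grab_frame(c)
    for l in ['jar_a','flask','board0','swing_knob','pointer','hinge']: print(c,l,find(l,c,Tc,pmin=.4))
E
```

```text
62.6667 [0.52634197 0.25455263 0.25012062]
bar 666 ((523.609619140625, 196.7224884033203), (49.66382598876953, 14.163010597229004), 2.0118162631988525) [0.0837 0.09  ]
0.492 -0.016 1830 0.3245
0.492 0.016 1187 0.3223
0.55 -0.016 50 0.0583
0.55 0.016 75 0.0592
bar 648 ((524.3211669921875, 316.6124572753906), (48.863121032714844, 14.266009330749512), 1.7210794687271118) [0.0838 0.0897]
0.492 -0.016 1448 0.3244
0.492 0.016 1637 0.3231
0.55 -0.016 189 0.3254
0.55 0.016 274 0.3177
62.7167 [0.5259 0.255  0.2487] [ 3.1408e+00  3.0000e-04 -3.1085e+00] w 0.035
80 ctr [0.5252 0.316 ] size [92.4 57.7] ang 1.9
80 ctr [0.5269 0.2551] size [91.3 56.7] ang 1.8
80 ctr [0.53   0.1924] size [90.9 55.1] ang 1.7
100 ctr [0.5252 0.3162] size [90.8 56.4] ang 2.1
100 ctr [0.5299 0.194 ] size [89.5 50.2] ang 2.0
120 ctr [0.5253 0.3162] size [89.5 55.3] ang 2.0
nest1 [(0.72, [0.5285, 0.2513, 0.0503], (313, 173))]
carrier_knob [(0.88, [0.4555, 0.2527, 0.1036], (316, 111)), (0.61, [0.5961, 0.1992, 0.0492], (269, 226)), (0.56, [0.5216, 0.1941, 0.0484], (263, 166))]
square_tile [(0.77, [0.5953, 0.2005, 0.0499], 
[... 1062 characters left out ...]
0.0507], (397, 183))]
side jar_a [(0.67, [0.7533, -0.1074, 0.0018], (300, 205)), (0.58, [0.7191, -0.204, 0.003], (327, 198))]
side flask [(0.68, [0.6341, 0.4485, 0.0059], (173, 299))]
side board0 [(0.88, [0.3614, -0.4333, 0.0029], (453, 212)), (0.87, [0.5231, 0.194, 0.0501], (277, 261)), (0.76, [0.5275, 0.3208, 0.0515], (238, 282)), (0.76, [0.6411, -0.4356, 0.0038], (387, 183)), (0.75, [0.4027, -0.3082, 0.0039], (421, 222)), (0.49, [0.5444, -0.5275, 0.0019], (424, 184))]
side swing_knob [(0.85, [0.6871, 0.0444, 0.1417], (278, 191)), (0.43, [0.4583, 0.2529, 0.1033], (275, 266))]
side pointer [(0.6, [0.7683, 0.0473, 0.064], (261, 204))]
side hinge [(0.83, [0.6008, 0.0296, 0.0857], (301, 216))]
```

Board A's bar now reads about 4 mm from where I measured it after placing. I look again from the same pose as then.

{"method": "move_arm", "body": {"rows": [{"translation": [0,-3,1],"hand": 0.6,"rot": [0,0,0]},{"translation": [0,-6.2,3.9],"hand": 0.6,"rot": [0,0,0]},{"translation": [0,-6.2,3.9],"hand": 0.6,"rot": [0,0,0]},{"translation": [0,-6.2,3.9],"hand": 0.6,"rot": [0,0,0]},{"translation": [0,-6.2,3.9],"hand": 0.6,"rot": [0,0,0]}]}}

```text
t: 64.13
eef_pos: [0.5286, 0.1933, 0.2101]
ee_rot: [3.142, 0.001, -3.108]
force: [-0.2, 0.1, -0.5]
width: 0.0348
gripper_force: 0.0
```

```bash
python3 -W ignore - 2>/dev/null <<'E'
from h import *
s=arm.get_state(); T=T_wc('wrist',s); im,d=arm.grab_frame('wrist'); P=cloud('wrist',d,T); print(s['t'],s['eef_pos'])
hsv=cv2.cvtColor(im,cv2.COLOR_RGB2HSV)
m=(d>0)&(P[...,2]>.079)&(P[...,2]<.1)&(abs(P[...,0]-.526)<.06)&(abs(P[...,1]-.191)<.04)&(hsv[...,1]>90)&(hsv[...,0]<20)
print('bar',m.sum(),cv2.minAreaRect((P[m][:,:2]*1000).astype(np.float32)),np.percentile(P[m][:,2],[5,95]).round(4))
m=(d>0)&(P[...,2]>.052)&(P[...,2]<.070)&(abs(P[...,0]-.526)<.055)&(abs(P[...,1]-.193)<.035)
v=P[m]; sub=v[v[:,2]>.0565]
A=np.c_[sub[:,:2]-sub[:,:2].mean(0),np.ones(len(sub))]; co=np.linalg.lstsq(A,sub[:,2],rcond=None)[0]; print('plate plane',co.round(4),len(sub),'ext',cv2.minAreaRect((sub[:,:2]*1000).astype(np.float32)))
for x in (.50,.55):
  for y in np.arange(.158,.232,.004):
    k=(abs(P[...,0]-x)<.006)&(abs(P[...,1]-y)<.002)&(d>0)&(P[...,2]<.12); print(round(y,3),k.sum(),np.median(P[k][:,2]).round(4) if k.sum() else '',end=' | ')
  print()
nests('w17.png')
E
```

```text
64.1333 [0.52855063 0.19332963 0.21006955]
bar 792 ((523.6019287109375, 195.96788024902344), (49.511817932128906, 12.869043350219727), 2.4498891830444336) [0.0873 0.0899]
plate plane [-0.0034 -0.0008  0.0589] 2434 ext ((523.5093383789062, 195.94418334960938), (78.22510528564453, 47.792205810546875), 1.7620749473571777)
0.158 39 0.0534 | 0.162 56 0.0537 | 0.166 48 0.0488 | 0.17 46 0.049 | 0.174 39 0.0583 | 0.178 53 0.059 | 0.182 54 0.0591 | 0.186 50 0.0588 | 0.19 83 0.0794 | 0.194 77 0.0824 | 0.198 88 0.0865 | 0.202 59 0.0601 | 0.206 53 0.0589 | 0.21 53 0.0588 | 0.214 51 0.0588 | 0.218 42 0.0575 | 0.222 49 0.054 | 0.226 43 0.0495 | 0.23 47 0.049 | 
0.158 33 0.0495 | 0.162 45 0.0541 | 0.166 46 0.0493 | 0.17 42 0.0491 | 0.174 40 0.0556 | 0.178 44 0.059 | 0.182 41 0.0591 | 0.186 43 0.0588 | 0.19 31 0.0593 | 0.194 24 0.0889 | 0.198 20 0.0887 | 0.202 17 0.0886 | 0.206 33 0.0588 | 0.21 47 0.059 | 0.214 46 0.0589 | 0.218 41 0.0588 | 0.222 41 0.0543 | 0.226 37 0.0539 | 0.23 43 0.0492 | 
64.1833 [0.5288 0.1939 0.2104] [ 3.1411e+00  1.3000e-03 -3.1073e+00] w 0.0353
80 ctr [0.5249 0.3155] size [93.2 60.4] ang 2.2
80 ctr [0.5296 0.1928] size [90.7 57.4] ang 1.9
100 ctr [0.5253 0.3169] size [91.1 56.3] ang 1.9
100 ctr [0.5272 0.2544] size [90.7 56.2] ang 2.3
100 ctr [0.5296 0.1929] size [89.7 56.1] ang 1.8
120 ctr [0.5253 0.317 ] size [90.  55.1] ang 2.0
120 ctr [0.5272 0.2544] size [89.7 55.2] ang 2.3
120 ctr [0.5297 0.1956] size [88.9 49.7] ang 1.8
nest1 [(0.68, [0.5285, 0.255, 0.0493], (375, 181))]
carrier_knob [(0.59, [0.4574, 0.2543, 0.1034], (393, 115))]
square_tile [(0.65, [0.5943, 0.2008, 0.0511], (321, 238)), (0.58, [0.5291, 0.2529, 0.0511], (374, 182))]
round_tile []
board0 [(0.9, [0.404, -0.3081, -0.0038], (18, 94)), (0.81, [0.6354, -0.4346, 0.0026], (1, 220)), (0.72, [0.5257, 0.1964, 0.0483], (319, 176)), (0.57, [0.525, 0.3167, 0.0496], (431, 181))]
```

Board A was nudged against the nest's side ridge but lies flat inside it: plate at 0.059, no tilt. Board B is centred, the jars and bottle have not moved, the arm is at its clear stop, and the wheel has not been touched since it was set to 5. I hand in.

```bash
python3 -c "
from station import arm
print(arm.job_done())"
```

```text
the job is handed in; nothing more can be done
None
```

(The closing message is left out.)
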